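# Pack the loan cradle and set its hold-down nut

### The job

Pack the specimen loan: stack the two loose glass-topped boxes squarely on the one already in the cradle, keeping them level and glass up, and then swing the hold-down strap over the middle of the pile. Then thread the knurled nut down (clockwise) until it bottoms out, back it off a quarter turn so that the glass carries no load, and finish still gripping the nut there, without letting go, so that it cannot creep before it is locked. Leave the other things on the bench alone.

Things in the scene. Friction and masses are not known exactly. Their poses are not given: they have to be found in the camera images.
- box_a_mid (a point): Loose dark box with a glass top over a white ground and six small beetles, 90 (its x) x 62 (its y) x 20 mm (z), about 120 g, on the bench. Point: its centre, half-way up. To be stacked; either loose box may go first.
- box_b_mid (a point): Loose box of the same size and make, with two large beetles. Point: its centre, half-way up. To be stacked.
- box_c_mid (a point): Box of the same size and make, with three beetles in a row: it lies loose in the cradle's nest with its long side along the cradle's x. Point: its centre, half-way up. The pile is squared on this box.
- cradle: Plywood board fixed to the bench, 205 (its x, from -110 to +95 mm) x 120 (y) x 18 mm thick; origin at the underside. Its x axis runs from the nest to the stud. The nest is centred at x = -42.5, y = 0 mm, with battens 8 mm high round the bottom box, standing out 9.5 mm from its sides. An upright threaded stud stands at x = +42.5, y = 0; its free end is 129 mm above the bench. The top of the full pile of three is 78 mm above the bench.
- strap (a joint): Angle of the hold-down strap about the stud, rad: 0 = along the cradle's -x, over the middle of the pile; grows anticlockwise from above, away from the pile. Starts at 1.35 to 1.85; travel -0.5 to 2.2; drag 0.05 N m, stays where left. Steel bar 30 x 8 mm, reaching 112 mm from the stud; its upper face is 89 to 90 mm, the rubber pad under its end 79 to 80 mm above the bench, just clear of the pile.
- strap_peg (a point): Upright round steel peg on the strap for moving it, 18 mm diameter and 24 mm tall with a short 11 mm neck below, 85 mm from the stud axis. Point: centre of the peg, 12 mm below its top and 16 mm above the strap's upper face.
- nut (a joint): Turn of the knurled nut on the stud, rad: 0 = bottomed out, a hard stop; it grows as it is unscrewed (anticlockwise from above). Right-hand thread, 2 mm per turn; the nut is already started on the thread, 2.1 to 2.9 rad from the bottom. Drag 0.05 N m; it stays where it is left. A quarter turn is 1.57 rad.
- nut_head (a point): Brass knurled nut on the stud above the strap: round head 35 mm diameter and 18 mm tall on a boss 22 mm diameter and 10 mm tall, which stands about 1.6 mm above the strap. Point: centre of the head, on the stud axis, 9 mm below the top of the head; about 110 mm above the bench when bottomed. The bare end of the stud (16 mm diameter) stands up to 11 mm out of the top of the head.
- block: Bystander: stepped wooden pinning block, 90 x 30 x 24 mm, origin at the middle of its underside. Leave alone.
- loupe: Bystander: black stand magnifier, 38 mm diameter, 26 mm tall, origin under its centre. Leave alone.
- forceps: Bystander: steel forceps lying flat, 145 mm long, 5 mm high, origin near the middle. Leave alone.
Mind the look-alikes: they are no part of the job. Leave any purple look-alike of the part that bears box_a_mid alone. Leave any yellow look-alike of the part that bears box_b_mid alone.

How it is judged:
On the way, in this order (a step that is already met when the one before it is completed fails the run):
1. both loose boxes stand squarely on the one in the cradle, let go (horizontal distance between each of box_a_mid, box_b_mid and box_c_mid below 0.006 m and angle between the x axis of each of box_a_mid, box_b_mid and the x axis of box_c_mid, either way round below 0.08 rad and angle between each of box_a_mid, box_b_mid, box_c_mid's own z axis and vertical below 0.05 rad and ((z of box_a_mid in the frame of box_c_mid between 0.017 and 0.023 m and z of box_b_mid in the frame of box_c_mid between 0.037 and 0.043 m) or (z of box_b_mid in the frame of box_c_mid between 0.017 and 0.023 m and z of box_a_mid in the frame of box_c_mid between 0.037 and 0.043 m)) and contact force between each of box_a, box_b and the fingers below 0.2 N), for 0.2 s.
2. the strap is swung over the middle of the pile (horizontal distance between each of box_a_mid, box_b_mid and box_c_mid below 0.006 m and angle between the x axis of each of box_a_mid, box_b_mid and the x axis of box_c_mid, either way round below 0.08 rad and angle between each of box_a_mid, box_b_mid, box_c_mid's own z axis and vertical below 0.05 rad and ((z of box_a_mid in the frame of box_c_mid between 0.017 and 0.023 m and z of box_b_mid in the frame of box_c_mid between 0.037 and 0.043 m) or (z of box_b_mid in the frame of box_c_mid between 0.017 and 0.023 m and z of box_a_mid in the frame of box_c_mid between 0.037 and 0.043 m)) and value of joint strap between -0.2 and 0.2 rad), for 0.2 s.
3. with the strap over the pile the nut is bottomed out (all of step 2 and value of joint nut below 0.1 rad), for 0.1 s.
At the end, for the whole second after the job is handed in: Boxes piled on the cradle's box within 6 mm and 0.08 rad, level, not held; strap within 0.2 rad of the pile's middle line; nut, having been bottomed (within 0.1 rad), still and 1.57 +- 0.3 rad back from the bottom, the fingers gripping it with over 2 N (all of step 2 and contact force between each of box_a, box_b and the fingers below 0.2 N and value of joint nut between 1.27 and 1.87 rad and contact force between nut and the fingers above 2 N and velocity of joint nut between -0.1 and 0.1 rad/s); the arm keeps its last pose, push and grip.
It fails at once if a specimen box is tipped by more than 0.5 rad (angle between any of box_a_mid, box_b_mid, box_c_mid's own z axis and vertical above 0.5 rad).
It fails at once if a bystander is moved by more than 20 mm (distance of any of block, loupe, forceps from where it was at the start of the episode above 0.02 m).
It also fails if it takes over 72 s, if anything falls off the work surface, if the arm or the gripper's body presses on something with over 40 N, if the wrist force passes 120 N, or if a joint passes its speed limit or range.

### The arm

A 7-joint arm with a two-finger parallel gripper is mounted at the origin on the work surface. World frame = base frame: x ahead of the robot, y to its left, z up, the work surface at z = 0. Lengths are in m, angles in rad, forces in N, time in s.
With the tool pointing down it reaches from about 0.4 to 0.9 m from the base axis. Payload 5.5 kg.
Tool frame: the origin (TCP) lies on the centre line of the jaws, within the pads' length; the fingertips stand 11 mm ahead of it and the grasp point (between the pads) lies 8 mm behind it; z points along the fingers, y is the direction in which the jaws open and shut (so a half turn about z gives the same grasp; the last joint's range is limited). The gripper opens to 92 mm and grips with 3 to 60 N. Pads are 19 mm wide; open, the fingers measure 130 mm over their backs; the gripper's body (75 mm by 190 mm) begins 47 mm behind the grasp point.
Start: joints at [-0.837, 0.501, -0.427, 1.55, 0.221, 1.138, -0.21], TCP at [0.295, 0.579, 0.205] pointing down, gripper open.
Joint ranges: [-2.88, 2.88], [-0.31, 2.03], [-1.54, 1.56], [0.2, 2.42], [-1.41, 4.55], [0.19, 2.02], [-2.57, 2.57]. Speed limits (rad/s): [2.57, 2.57, 3.14, 3.14, 3.14, 3.14, 3.14].

### API

Orientations are given as [roll, pitch, yaw] about the fixed x, y, z axes, in that order (R = Rz(yaw) Ry(pitch) Rx(roll)).
In Python, from workcell import get_state, eyes, bot gives the robot as it stands.
- The arm moves only by the tool carry_out, never from a script. Its argument "moves" is a list of rows, each a list of 7 numbers: the shift along the tool's x, y, z normalised to -1 to 1, where 1 is 300 mm, then the turn, a rotation vector about the tool's x, y, z normalised to -1 to 1, where 1 is 45 degrees, then the closure, from -1 (fully open) to 1 (shut), so that 0 is half open. A call has exactly 8 rows; each row is the pose to reach, as a shift and turn from the pose commanded when the call began, along the tool's axes at that moment; what a row does not reach only later rows make up. A row lasts 1/12 s, in which the tool goes at most 41.7 mm and 7.16 degrees, less where a joint would pass 70% of its speed; a pose out of reach is approached as far as the arm can. A call with a number of a shift or a turn outside -1 to 1 is refused whole. A call with a gripper value outside its range is refused whole. The fingers move at their own pace and stop on an object; "force" is the grip in N (left out, the last holds). Time passes only in rows, so rows that repeat a pose let the fingers close, or fill a call up. It gives the time, the measured TCP pose, the force and the opening at its end, in the units of the state.
- get_state(): the state, without advancing time (a new reading comes with each control period).
- eyes.camera(name): name is "scene" or "top" or "wrist"; returns a dict with "color" (400x640x3 uint8, red, green, blue), "fovy" (degrees; the focal length in pixels is half the picture's height over the tangent of half this angle, whatever the lens; pixels are square), "cx", "cy" (the principal point, pixels), "k1" (the pictures are not rectified: a ray, as slopes to the right and down, at radius r is drawn at 1 + k1 r^2 times it, then the intrinsics apply), "R" (3x3) and "t" (3): a world point X has camera coordinates R X + t. Camera axes: x right, y down, z forward; pixel columns grow to the right and rows downward; lengths in m; the calibration is good to about 2 mm. A picture is of the moment at which its call begins. There is no depth.
- bot.sign_off(): hands the job in, once; it reports no verdict.
The state is a dict: "time_s": time; "q": joint angles; "dq": joint speeds; "joint_torque": joint torques, N m; "position": TCP position; "orientation": TCP orientation; "force": force on the tool from outside, world axes, zero at the start; "moment": the same for the moment, N m; "gripper_width": opening from 0.0 (shut) to 1.0 (fully open).
Only numpy, scipy, OpenCV 4.12 (cv2) and the standard library are available. Lean on these libraries where they do the work, as an engineer would, in place of code of your own. Each camera call takes 0.05 s, during which the arm holds its last target.

## Working session

There is one attempt and no reset: what is moved stays moved. The work goes in short steps, Python scripts to look and compute and a tool call to move; the robot and the scene stay as the last step left them, time stands still between calls to the robot, and variables do not carry over. Pictures are saved under pics/ and viewed, and the job is handed in when it is done.

Besides the shell and the picture viewer there is one more tool, called after "Emit:" as name([rows], argument=value, ...), one row to a line, values as JSON. carry_out: Moves the arm, as the interface text tells. Scaled input: -1 to 1 covers 300 mm each way for a shift and 45 degrees each way for a turn. Its arguments: {"type":"object","properties":{"moves":{"type":"array"},"force":{"type":"number"}},"required":["moves"]}

```bash
ls -la; mkdir -p pics; python3 - <<'E'
from workcell import get_state, eyes, bot
import cv2,numpy as np
s=get_state(); print(s)
for n in ["scene","top","wrist"]:
    c=eyes.camera(n); print(n,c["fovy"],c["cx"],c["cy"],c["k1"],np.round(c["R"],4).tolist(),np.round(c["t"],4).tolist())
    cv2.imwrite(f"pics/{n}0.png",c["color"][:,:,::-1])
E
```

```text
total 12
drwxr-xr-x  3 agent agent 4096 Dec  7 13:16 .
drwxr-xr-x 23 root  root  4096 Dec  7 13:16 ..
drwxr-xr-x  2 agent agent 4096 Dec  7 13:16 pics
{'time_s': 0.0, 'q': array([-0.83674203,  0.50182274, -0.42678456,  1.55141629,  0.22083331,
        1.13827867, -0.21029141]), 'dq': array([ 0.00027992,  0.000796  ,  0.00085514, -0.00023984,  0.00037334,
       -0.00079145, -0.00052263]), 'joint_torque': array([ 5.78011350e-04, -5.66603708e+01, -5.81538051e+00, -2.79116124e+01,
       -6.84682815e-02,  3.09476594e-02,  1.81640235e-04]), 'position': array([0.29460028, 0.57860788, 0.20440757]), 'orientation': array([-3.13972890e+00, -3.52489288e-05,  2.67080322e+00]), 'force': array([ 0.45898865, -0.60093121, -0.46897816]), 'moment': array([-0.00987821,  0.00564496, -0.01441142]), 'gripper_width': 1.0009558996784127}
scene 44.326576294039654 318.18739041093824 200.17182405035467 -0.07315301928997926 [[0.0685, 0.9976, -0.0032], [0.7042, -0.0506, -0.7082], [-0.7067, 0.0462, -0.706]] [-0.0991, -0.3391, 1.4714]
top 47.49650089017581 326.5715243525076 198.1974040687076 -0.05190970082534341 [[0.0137, -0.9998, 0.0118], [-0.9917, -0.0151, -0.1276], [0.1277, -0.0099, -0.9918]] [0.0354, 0.5961, 1.0485]
wrist 66.06754402367758 323.1976718757225 194.1551990389853 -0.04887803648454478 [[0.4534, 0.8913, -0.002], [0.8521, -0.4328, 0.2943], [0.2615, -0.1352, -0.9557]] [-0.6495, -0.0377, 0.3903]
```

View pics/scene0.png

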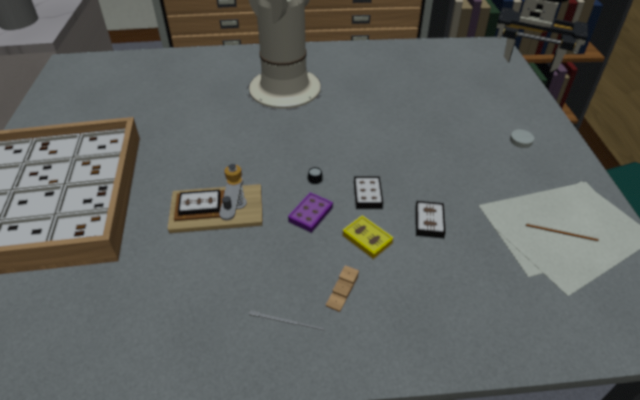

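View pics/top0.png

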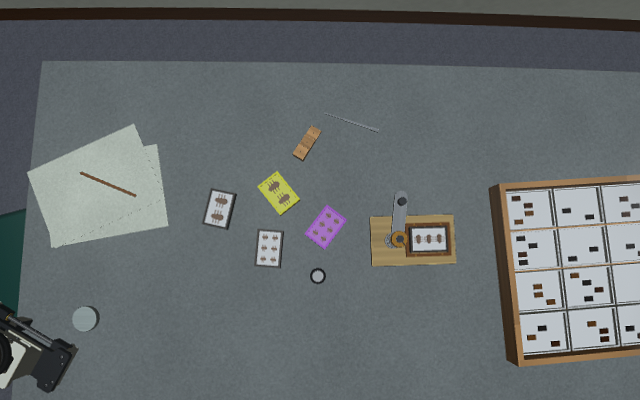

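View pics/wrist0.png

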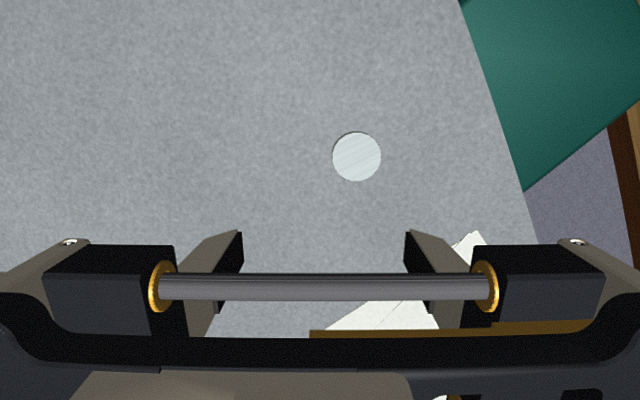

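```bash
cat > h.py <<'E'
import numpy as np,cv2
from workcell import get_state, eyes, bot
from scipy.spatial.transform import Rotation as Rot
def K(c):
    f=200/np.tan(np.radians(c["fovy"])/2)
    return np.array([[f,0,c["cx"]],[0,f,c["cy"]],[0,0,1.]]),np.array([c["k1"],0,0,0.])
def ray(c,p):
    k,d=K(c); u=cv2.undistortPoints(np.array(p,float).reshape(-1,1,2),k,d).reshape(-1,2)
    D=np.c_[u,np.ones(len(u))]@np.array(c["R"]); C=-np.array(c["R"]).T@np.array(c["t"])
    return C,D
def onz(c,p,z):
    C,D=ray(c,p); return C+D*((z-C[2])/D[:,2])[:,None]
def proj(c,X):
    k,d=K(c); r,_=cv2.Rodrigues(np.array(c["R"]))
    return cv2.projectPoints(np.array(X,float).reshape(-1,1,3),r,np.array(c["t"],float),k,d)[0].reshape(-1,2)
def tri(c1,p1,c2,p2):
    C1,D1=ray(c1,[p1]);C2,D2=ray(c2,[p2]);A=np.c_[D1[0],-D2[0]]
    s=np.linalg.lstsq(A,C2-C1,rcond=None)[0]; a=C1+D1[0]*s[0]; b=C2+D2[0]*s[1]
    return (a+b)/2,np.linalg.norm(a-b)
def crop(c,x0,y0,x1,y1,s,name):
    cv2.imwrite(name,cv2.resize(c["color"][y0:y1,x0:x1,::-1],None,fx=s,fy=s,interpolation=cv2.INTER_CUBIC))
E
python3 - <<'E'
from h import *
c=eyes.camera("top"); crop(c,190,170,460,290,2.9,"pics/t1.png"); print(-c["R"].T@c["t"])
s=eyes.camera("scene"); crop(s,160,150,460,260,2.6,"pics/s1.png");print(-s["R"].T@s["t"])
np.save("top.npy",c,allow_pickle=True);np.save("scene.npy",s,allow_pickle=True)
E
```

```text
[0.45676559 0.05481231 1.11549389]
[1.28546195 0.0137116  0.79829584]
```

View pics/t1.png

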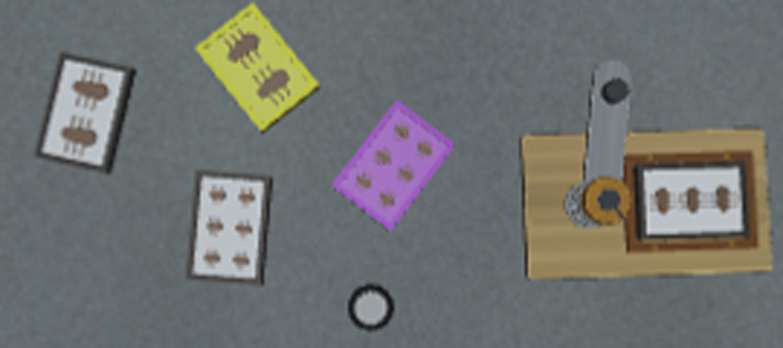

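View pics/s1.png

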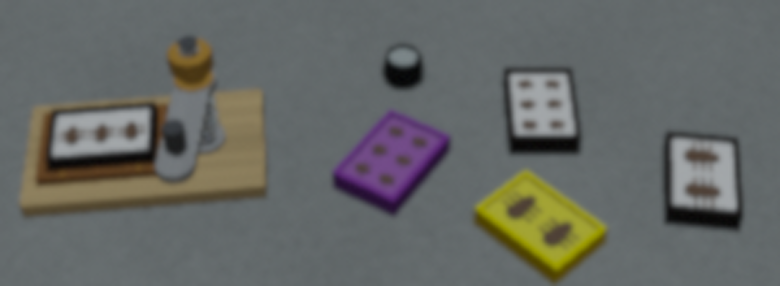

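```bash
cat > m.py <<'E'
from h import *
def white(c,x0,y0,x1,y1,z,thr=150,name="",dbg=None):
    im=c["color"][y0:y1,x0:x1].astype(int); S=6
    big=cv2.resize(c["color"][y0:y1,x0:x1],None,fx=S,fy=S,interpolation=cv2.INTER_CUBIC).astype(int)
    m=((big.min(2)>thr)).astype(np.uint8)*255
    m=cv2.morphologyEx(m,cv2.MORPH_CLOSE,np.ones((3*S,3*S),np.uint8))
    n=cv2.findContours(m,cv2.RETR_EXTERNAL,cv2.CHAIN_APPROX_NONE)[0]
    k=cv2.convexHull(max(n,key=cv2.contourArea)).reshape(-1,2).astype(float)
    px=(k+.5)/S-.5+[x0,y0]
    W=onz(c,px,z)[:,:2]
    r=cv2.minAreaRect((W*1000).astype(np.float32)); b=cv2.boxPoints(r)
    e=[b[1]-b[0],b[2]-b[1]]; L=max(e,key=np.linalg.norm)
    print(name,"ctr mm",np.round(r[0],1),"size",np.round(sorted(r[1]),1),"long yaw deg",round(np.degrees(np.arctan2(L[1],L[0]))%180,1), "px",px.mean(0).round(1))
    return r
if __name__=="__main__":
    c=np.load("top.npy",allow_pickle=True).item(); s=np.load("scene.npy",allow_pickle=True).item()
    print("px a",c["color"][248,269-3:269+3].tolist(), c["color"][248,255:262].tolist())
    for thr in (120,140):
        white(c,245,222,295,276,.018,thr,"A top"); white(c,195,180,245,236,.018,thr,"B top"); white(c,408,222,455,258,.036,thr,"C top")
        white(s,345,165,390,215,.018,thr,"A sc"); white(s,405,190,455,245,.018,thr,"B sc"); white(s,172,182,226,220,.036,thr,"C sc")
    def mask(c,f,x0,y0,x1,y1):
        im=c["color"].astype(int); m=f(im[...,0],im[...,1],im[...,2]); m2=np.zeros_like(m); m2[y0:y1,x0:x1]=m[y0:y1,x0:x1]
        ys,xs=np.nonzero(m2); return xs.mean(),ys.mean(),len(xs)
    # nut brass
    f=lambda r,g,b:(r>150)&(g>80)&(b<70)&(r-b>100)
    for cc,bx in ((c,(380,225,425,255)),(s,(215,155,250,185))): print("brass",mask(cc,f,*bx))
    d=lambda r,g,b:(r+g+b<190)
    for cc,bx in ((c,(392,190,412,212)),(c,(392,232,407,247)),(s,(218,192,240,212)),(s,(222,160,245,170))): print("dark",mask(cc,d,*bx))
E
python3 m.py
```

```text
px a [[113, 103, 95], [180, 185, 190], [186, 194, 198], [187, 193, 198], [190, 197, 203], [125, 113, 103]] [[93, 98, 100], [77, 77, 75], [74, 74, 73], [178, 185, 189], [189, 196, 200], [188, 196, 201], [148, 144, 142]]
A top ctr mm [475.2 181.5] size [53.2 81.6] long yaw deg 176.3 px [268.1 248.6]
B top ctr mm [569.2 305.9] size [52.5 81.1] long yaw deg 168.3 px [218. 210.]
C top ctr mm [ 501.7 -200.4] size [52.9 80.2] long yaw deg 92.4 px [428.4 238.9]
A sc ctr mm [478.  181.6] size [52.  77.6] long yaw deg 176.5 px [368.7 189.8]
B sc ctr mm [571.7 305.7] size [51.8 77.3] long yaw deg 168.5 px [430.9 215.7]
C sc ctr mm [ 504.2 -199.5] size [49.3 79.7] long yaw deg 92.3 px [197.8 201. ]
A top ctr mm [475.2 181.7] size [52.  80.3] long yaw deg 176.3 px [267.8 248.2]
B top ctr mm [569.1 305.9] size [51.3 80.1] long yaw deg 168.5 px [220.9 211. ]
C top ctr mm [ 501.8 -200.5] size [52.  79.3] long yaw deg 92.5 px [429.5 237.6]
A sc ctr mm [478.2 181.8] size [49.5 74. ] long yaw deg 176.3 px [368.1 188.7]
B sc ctr mm [571.9 306. ] size [49.1 73.9] long yaw deg 168.3 px [431.6 216.7]
C sc ctr mm [ 504.5 -199.5] size [45.8 77.1] long yaw deg 92.2 px [198.3 200.4]
brass (np.float64(394.7142857142857), np.float64(238.42857142857142), 7)
brass (np.float64(nan), np.float64(nan), 0)
dark (np.float64(400.8392857142857), np.float64(201.19642857142858), 56)
dark (np.float64(399.4117647058824), np.float64(238.6764705882353), 34)
dark (np.float64(223.2206896551724), np.float64(201.72413793103448), 145)
dark (np.float64(232.0), np.float64(167.0), 9)m.py:23: RuntimeWarning: Mean of empty slice.
  ys,xs=np.nonzero(m2); return xs.mean(),ys.mean(),len(xs)
  ret = ret.dtype.type(ret / rcount)
```

```bash
cat >> h.py <<'E'
def plan(x,y,z,yawdeg,s=None,tilt=True):
    """normalised shift/turn from measured pose to pointing-down target (mm,deg)"""
    s=s or get_state(); R=Rot.from_euler("xyz",s["orientation"]).as_matrix(); p=s["position"]
    d=R.T@(np.array([x,y,z])/1000-p)/0.3
    T=Rot.from_euler("xyz",[np.pi,0,np.radians(yawdeg)]).as_matrix()
    w=np.degrees(Rot.from_matrix(R.T@T).as_rotvec())/45
    print("pos",(p*1000).round(1),"rpy",np.degrees(s["orientation"]).round(2),"t",round(s["time_s"],2),"grip",round(s["gripper_width"],3),"F",s["force"].round(1))
    print("shift",d.round(4),"turn",w.round(4),"rows",np.linalg.norm(d)*300/41.7)
E
python3 -c "
from h import *
plan(570,306,150,168.4)"
```

```text
pos [294.7 579.  204.9] rpy [-179.95   -0.    153.03] t 0.25 grip 0.998 F [ 0.9 -0.5  0.1]
shift [-1.2306 -0.3945  0.1833] turn [-1.200e-03 -2.000e-04 -3.416e-01] rows 9.390253223803587
```

Emit:
carry_out([
  [-0.1,-0.03,0,0,0,-0.05,-1],
  [-0.22,-0.07,0,0,0,-0.1,-1],
  [-0.34,-0.11,0,0,0,-0.15,-1],
  [-0.46,-0.15,0,0,0,-0.2,-1],
  [-0.58,-0.19,0,0,0,-0.25,-1],
  [-0.7,-0.23,0,0,0,-0.3,-1],
  [-0.82,-0.27,0,0,0,-0.34,-1],
  [-0.92,-0.3,0.02,0,0,-0.34,-1],
], force=20)

```text
time_s: 0.92
position: [0.5028, 0.3714, 0.2005]
orientation: [3.141, 0.002, 2.937]
force: [0.4, -0.1, 0.7]
gripper_width: 1.0
```

```bash
python3 -c "
from h import *
plan(570,306,150,168.4)"
```

```text
pos [502.8 371.4 200.5] rpy [1.7996e+02 1.3000e-01 1.6830e+02] t 0.92 grip 1.0 F [ 0.4 -0.1  0.7]
shift [-0.2631 -0.1681  0.1687] turn [ 0.0009  0.0029 -0.0023] rows 2.553193450372883
```

Emit:
carry_out([
  [-0.1,-0.06,0.06,0,0,0,-1],
  [-0.18,-0.11,0.11,0,0,0,-1],
  [-0.24,-0.15,0.15,0,0,0,-1],
  [-0.263,-0.168,0.168,0,0,0,-1],
  [-0.263,-0.168,0.168,0,0,0,-1],
  [-0.263,-0.168,0.168,0,0,0,-1],
  [-0.263,-0.168,0.168,0,0,0,-1],
  [-0.263,-0.168,0.168,0,0,0,-1],
])

```text
time_s: 1.58
position: [0.5659, 0.3116, 0.1503]
orientation: [3.139, 0.0, 2.941]
force: [0.0, 0.8, -0.3]
gripper_width: 1.002
```

```bash
python3 -c "
from h import *
c=eyes.camera('wrist');cv2.imwrite('pics/w1.png',c['color'][:,:,::-1])
np.save('w1.npy',c,allow_pickle=True)
plan(570,306,150,168.4);plan(570,306,60,168.4)
print(-c['R'].T@c['t'])"
```

```text
pos [566.  311.2 150.2] rpy [1.7990e+02 4.0000e-02 1.6852e+02] t 1.63 grip 1.003 F [0.1 0.2 0.5]
shift [-0.0165 -0.0143  0.0007] turn [0.0023 0.0008 0.0027] rows 0.1570683971689052
pos [566.  311.2 150.2] rpy [1.7990e+02 4.0000e-02 1.6852e+02] t 1.63 grip 1.003 F [0.1 0.2 0.5]
shift [-0.0163 -0.0149  0.3007] turn [0.0023 0.0008 0.0027] rows 2.1693295453160983
[0.48847062 0.32723473 0.32863171]
```

View pics/w1.png

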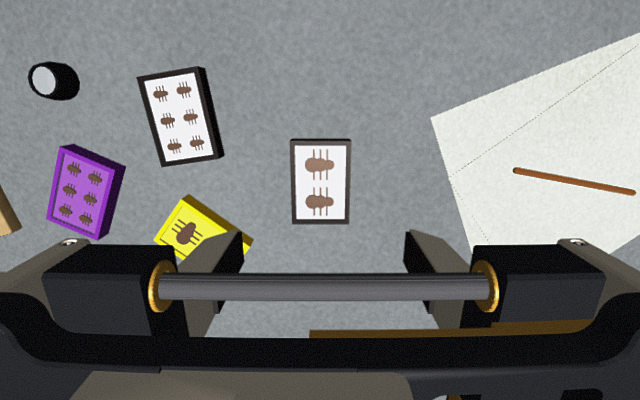

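```bash
python3 -c "
from m import *
c=np.load('w1.npy',allow_pickle=True).item()
for t in (120,150): white(c,280,130,360,235,.018,t,'B'); white(c,130,60,225,172,.018,t,'A')
def rect(c,x0,y0,x1,y1,z,nm):
    S=4;big=cv2.resize(c['color'][y0:y1,x0:x1],None,fx=S,fy=S,interpolation=cv2.INTER_CUBIC).astype(int)
    m=(((big.min(2)>200)|(big.max(2)<90))).astype(np.uint8)*255
    m=cv2.morphologyEx(m,cv2.MORPH_CLOSE,np.ones((9,9),np.uint8));k=max(cv2.findContours(m,0,1)[0],key=cv2.contourArea)
    r=cv2.minAreaRect(k);print(nm,(np.array(r[0])/S+[x0,y0]).round(1),np.array(r[1])/S)
    W=onz(c,(k.reshape(-1,2)+.5)/S-.5+[x0,y0],z)[:,:2]*1000
    print(cv2.minAreaRect(W.astype(np.float32)))
rect(c,270,120,370,240,.02,'B')
print(proj(c,[[.566,.3112,.0],[.570,.306,.02]]))
"
```

```text
B ctr mm [571.5 306.9] size [ 88.1 113.8] long yaw deg 168.5 px [319.5 182. ]
A ctr mm [475.5 178.9] size [101.  116.9] long yaw deg 163.6 px [177.  115.5]
B ctr mm [570.2 308. ] size [52.5 79.7] long yaw deg 168.4 px [316.1 179.4]
A ctr mm [476.8 183.9] size [51.2 80.1] long yaw deg 176.6 px [178.4 118.6]
B [320.5 181.2] [85.5 61. ]
((568.9584350585938, 308.0853271484375), (61.312007904052734, 91.878662109375), 78.4345932006836)
[[322.35123325 174.82244069]
 [318.20234543 183.97851646]]
```

```bash
python3 -c "
from h import *
plan(570,307,14,168.4)"
```

```text
pos [566.  311.2 150.2] rpy [1.7990e+02 4.0000e-02 1.6852e+02] t 1.63 grip 1.003 F [0.1 0.2 0.5]
shift [-0.0155 -0.0119  0.4541] turn [0.0023 0.0008 0.0027] rows 3.2697042219147856
```

Emit:
carry_out([
  [-0.0155,-0.012,0.08,0,0,0.002,-0.75],
  [-0.0155,-0.012,0.17,0,0,0.002,-0.75],
  [-0.0155,-0.012,0.26,0,0,0.002,-0.75],
  [-0.0155,-0.012,0.34,0,0,0.002,-0.75],
  [-0.0155,-0.012,0.4,0,0,0.002,-0.75],
  [-0.0155,-0.012,0.44,0,0,0.002,-0.75],
  [-0.0155,-0.012,0.452,0,0,0.002,-0.75],
  [-0.0155,-0.012,0.452,0,0,0.002,-0.75],
])

```text
time_s: 2.3
position: [0.5701, 0.3048, 0.0131]
orientation: [-3.141, -0.001, 2.937]
force: [0.6, 0.4, 0.1]
gripper_width: 0.876
```

Emit:
carry_out([
  [0,0,0,0,0,0,-0.4],
  [0,0,0,0,0,0,-0.1],
  [0,0,0,0,0,0,0.2],
  [0,0,0,0,0,0,0.5],
  [0,0,0,0,0,0,1],
  [0,0,0,0,0,0,1],
  [0,0,0,0,0,0,1],
  [0,0,0,0,0,0,1],
])

```text
time_s: 2.97
position: [0.5709, 0.3041, 0.0135]
orientation: [3.142, 0.0, 2.936]
force: [0.4, -0.1, 0.1]
gripper_width: 0.343
```

```bash
python3 -c "
from h import *
c=eyes.camera('wrist');cv2.imwrite('pics/w2.png',c['color'][:,:,::-1])
np.save('w2.npy',c,allow_pickle=True)
plan(570,307,134,168.4)"
```

```text
pos [570.8 304.1  13.4] rpy [-180.     -0.    168.23] t 3.02 grip 0.302 F [-0.5  0.5 -0.1]
shift [ 0.0047  0.0089 -0.4019] turn [-0.     -0.0001 -0.0037] rows 2.8924949389058527
```

View pics/w2.png

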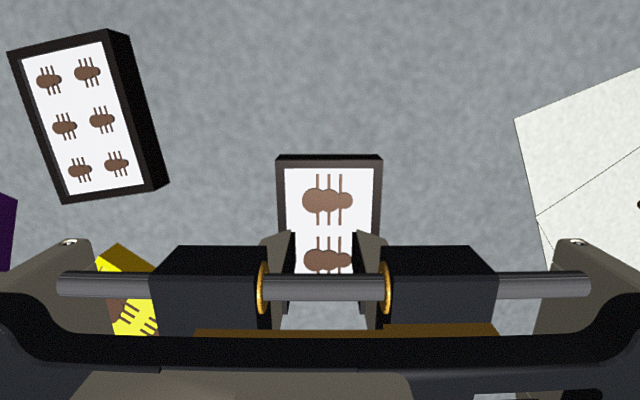

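```bash
python3 -c "
from m import *
c=np.load('w2.npy',allow_pickle=True).item()
print(onz(c,[[276,160],[381,160],[330,160],[285,170],[374,170],[30,127]],.02)*1000)
print(proj(c,[[.5708,.3041,.0134],[.5708,.3041,.0024]]))
t=eyes.camera('top');crop(t,190,150,350,270,5,'pics/t2.png')
"
```

```text
[[520.2920704  287.683085    20.        ]
 [532.39884882 345.90979449  20.        ]
 [526.54330646 317.61033227  20.        ]
 [526.96347592 291.29888917  20.        ]
 [537.32001997 341.10259014  20.        ]
 [471.52249843 152.64304258  20.        ]]
[[322.62940521 230.29511601]
 [322.66244023 223.56908663]]
```

View pics/t2.png

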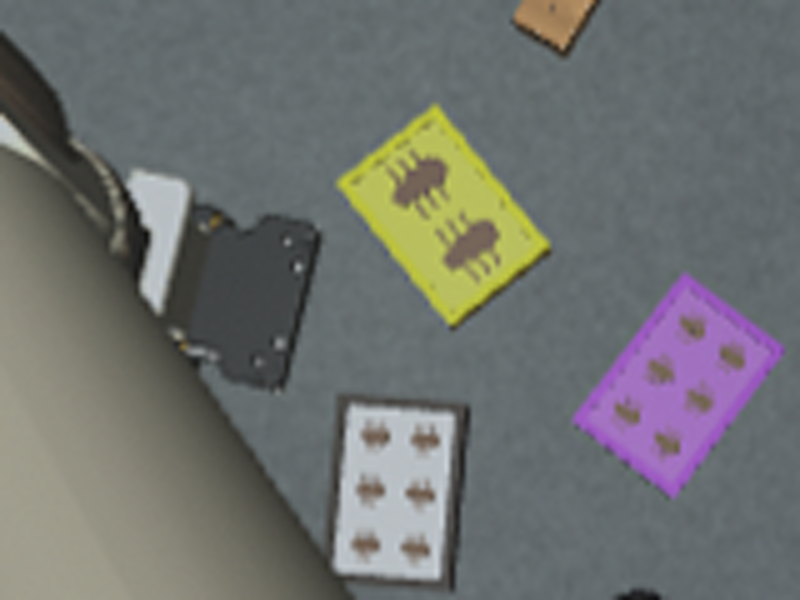

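```bash
python3 -c "
from h import *
for i in range(4):
    c=eyes.camera('wrist'); s=get_state(); print(s['gripper_width'],s['force'],s['position'])
cv2.imwrite('pics/w3.png',cv2.resize(c['color'][100:340,150:490,::-1],None,fx=2.2,fy=2.2))
"
```

```text
0.21343012929250055 [ 0.27714395 -0.31291134  0.50273106] [0.5708062  0.30409774 0.01334489]
0.16701203552448177 [-0.36286396  0.26870317 -0.25373195] [0.57079624 0.30411074 0.01333956]
0.1309707081418257 [-0.40456136 -0.13867626 -0.10632024] [0.57081307 0.30411035 0.01333488]
0.08499533077550787 [0.39102386 0.47453367 0.58051509] [0.57085052 0.30411071 0.01336647]
```

View pics/w3.png

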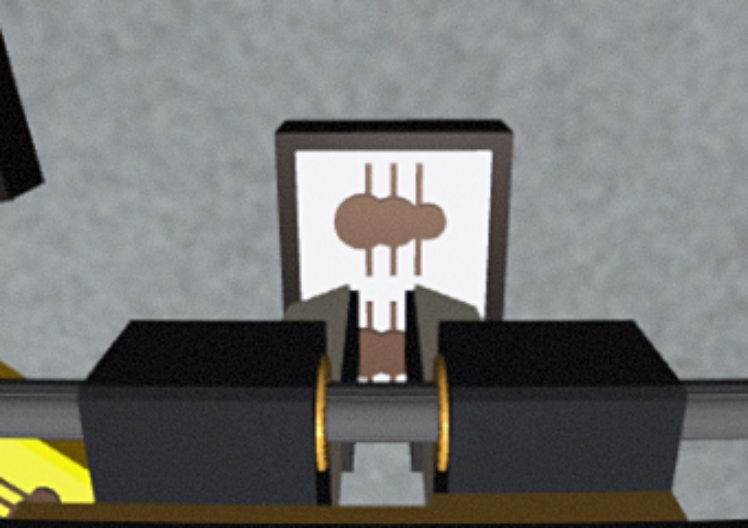

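```bash
python3 -c "
from h import *
c=np.load('w1.npy',allow_pickle=True).item()
R=Rot.from_euler('xyz',np.radians([179.9,.04,168.52])).as_matrix();p=np.array([.566,.3112,.1502])
for x in (-9.5,9.5):
  for z in (-46,-27,-8,0,11):
    print(x,z,proj(c,[p+R@(np.array([x,y,z])/1000) for y in (-46,46)]).round(1).tolist())
crop(c,140,200,460,340,2.4,'pics/w1c.png')
s=eyes.camera('scene');crop(s,380,130,520,260,5,'pics/s2.png')
print((R.T@(-c['R'].T@c['t']-p))*1000, R.T@c['R'].T)
"
```

```text
-9.5 -46 [[230.1, 285.3], [413.8, 285.4]]
-9.5 -27 [[239.7, 265.8], [404.4, 265.9]]
-9.5 -8 [[247.6, 250.0], [396.7, 250.1]]
-9.5 0 [[250.5, 244.2], [393.9, 244.3]]
-9.5 11 [[254.2, 236.9], [390.3, 237.0]]
9.5 -46 [[226.3, 251.3], [417.5, 251.3]]
9.5 -27 [[236.8, 234.7], [407.2, 234.8]]
9.5 -8 [[245.2, 221.4], [399.0, 221.5]]
9.5 0 [[248.3, 216.6], [396.0, 216.6]]
9.5 11 [[252.2, 210.5], [392.2, 210.5]]
[  79.04508227    0.5951129  -178.48617523] [[ 3.55531253e-04 -9.55781912e-01 -2.94076199e-01]
 [ 9.99999928e-01  3.01093314e-04  2.30388193e-04]
 [-1.31656490e-04 -2.94076260e-01  9.55781950e-01]]
```

View pics/w1c.png

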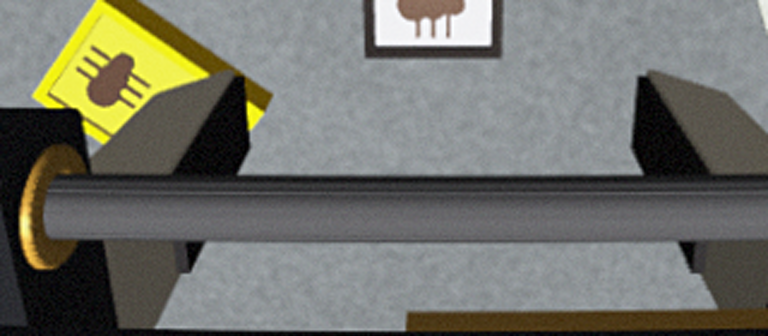

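View pics/s2.png

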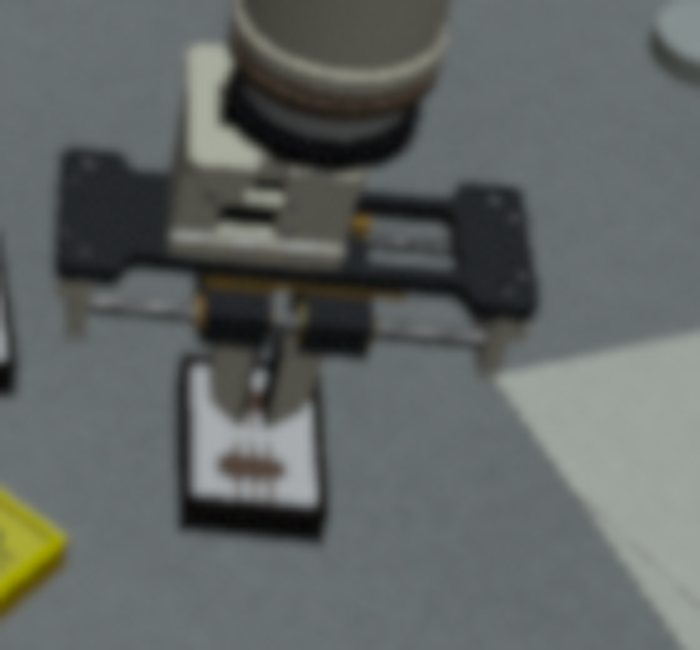

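Emit:
carry_out([
  [0.004,0.012,0,0,0,0,-0.75],
  [0.004,0.012,0,0,0,0,-0.75],
  [0.004,0.012,0,0,0,0,-0.75],
  [0.004,0.012,0,0,0,0,-0.75],
  [0.004,0.012,0,0,0,0,-0.75],
  [0.004,0.012,0,0,0,0,-0.75],
  [0.004,0.012,0,0,0,0,-0.75],
  [0.004,0.012,0,0,0,0,-0.75],
])

```text
time_s: 3.98
position: [0.5705, 0.3078, 0.0134]
orientation: [3.142, 0.0, 2.936]
force: [0.8, -0.0, 1.5]
gripper_width: 0.572
```

Emit:
carry_out([
  [0,0,0,0,0,0,-0.75],
  [0,0,0,0,0,0,-0.75],
  [0,0,0,0,0,0,-0.75],
  [0,0,0,0,0,0,-0.75],
  [0,0,0.02,0,0,0,-0.75],
  [0,0,0.04,0,0,0,-0.75],
  [0,0,0.06,0,0,0,-0.75],
  [0,0,0.07,0,0,0,-0.75],
])

```text
time_s: 4.65
position: [0.5696, 0.3073, -0.0091]
orientation: [-3.14, -0.001, 2.936]
force: [-0.1, 0.2, -0.5]
gripper_width: 0.876
```

```bash
python3 -c "
from h import *
c=eyes.camera('wrist');cv2.imwrite('pics/w4.png',cv2.resize(c['color'][100:340,150:490,::-1],None,fx=2.2,fy=2.2))
np.save('w4.npy',c,allow_pickle=True)
plan(570,307,134,168.4)
s=eyes.camera('scene');crop(s,380,130,520,260,5,'pics/s4.png')"
```

```text
pos [569.3 307.2  -9.5] rpy [-1.7991e+02 -1.2000e-01  1.6824e+02] t 4.7 grip 0.879 F [-0.4  0.2 -0.9]
shift [-0.0015 -0.0011 -0.4783] turn [-0.0021 -0.0026 -0.0036] rows 3.4409726803202156
```

View pics/w4.png

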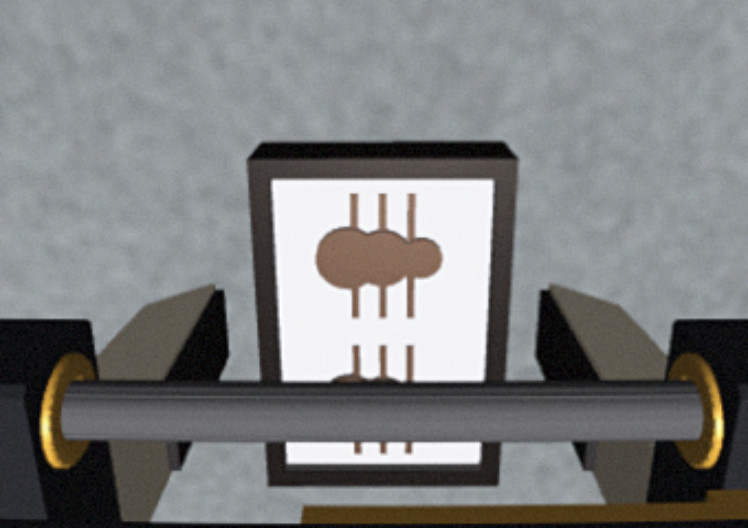

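View pics/s4.png

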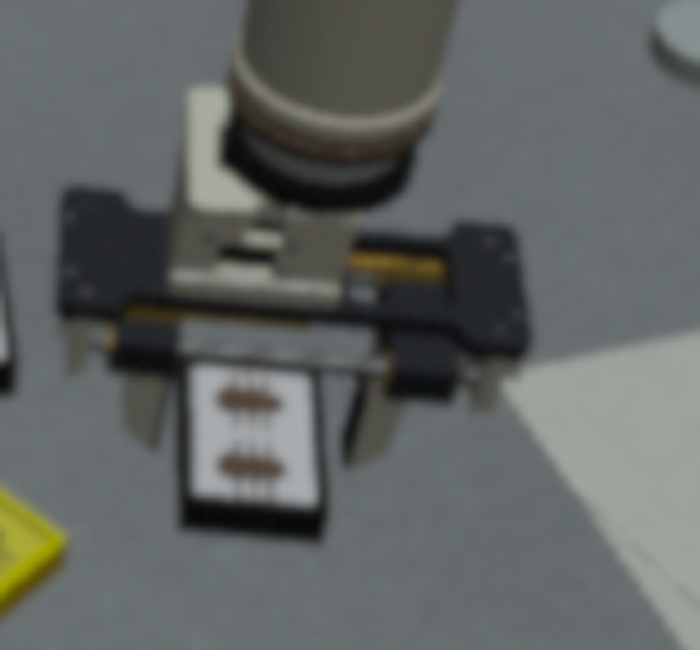

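Emit:
carry_out([
  [0,0,0.01,0,0,0,-0.75],
  [0,0,0.02,0,0,0,-0.75],
  [0,0,0.025,0,0,0,-0.75],
  [0,0,0.025,0,0,0,-0.5],
  [0,0,0.025,0,0,0,0],
  [0,0,0.025,0,0,0,0.5],
  [0,0,0.025,0,0,0,1],
  [0,0,0.025,0,0,0,1],
])

```text
time_s: 5.42
position: [0.5705, 0.308, -0.0149]
orientation: [3.141, 0.0, 2.936]
force: [0.1, 0.4, 0.2]
gripper_width: 0.675
```

```bash
python3 -c "
from h import *
c=eyes.camera('wrist');cv2.imwrite('pics/w5.png',cv2.resize(c['color'][100:340,150:490,::-1],None,fx=2.2,fy=2.2))
np.save('w5.npy',c,allow_pickle=True)
plan(570,307,134,168.4)"
```

```text
pos [570.6 307.9 -14.9] rpy [1.7999e+02 1.0000e-02 1.6823e+02] t 5.47 grip 0.673 F [-0.4  0.2  0.4]
shift [ 0.0011 -0.0033 -0.4963] turn [ 0.0003  0.0003 -0.0037] rows 3.5708487882924023
```

View pics/w5.png

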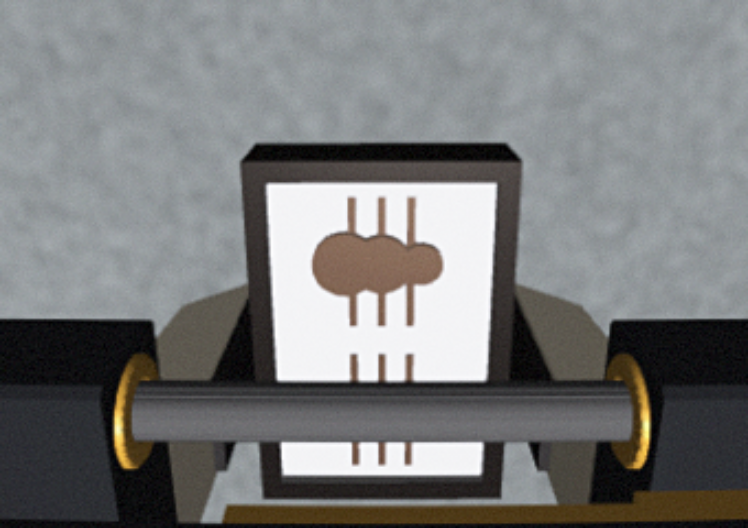

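```bash
python3 -c "
from h import *
c=np.load('w5.npy',allow_pickle=True).item()
W=onz(c,[[260,173.6],[386.4,173.6],[378.2,325.9],[269.5,325.9]],.02)*1000
print(W.round(1),W.mean(0), np.linalg.norm(W[0]-W[1]),np.linalg.norm(W[1]-W[2]))
p=np.array([570.6,307.9,-14.9]);R=Rot.from_euler('xyz',np.radians([180,0,168.23])).as_matrix()
print((R.T@(W.mean(0)-p)).round(1), np.degrees(np.arctan2(*(W[0]-W[3])[[1,0]])))
"
```

```text
[[520.4 287.8  20. ]
 [532.7 347.1  20. ]
 [619.9 330.   20. ]
 [607.3 269.5  20. ]] [570.07044463 308.61843733  20.        ] 60.5818793336792 88.80622693326333
[  0.7   0.6 -34.9] 168.06274797860922
```

Emit:
carry_out([
  [0,0,-0.02,0,0,0,1],
  [0,0,-0.07,0,0,0,1],
  [0,0,-0.15,0,0,0,1],
  [0,0,-0.25,0,0,0,1],
  [0,0,-0.36,0,0,0,1],
  [0,0,-0.47,0,0,0,1],
  [0,0,-0.56,0,0,0,1],
  [0,0,-0.61,0,0,0,1],
])

```text
time_s: 6.13
position: [0.572, 0.3092, 0.1737]
orientation: [3.137, 0.005, 2.937]
force: [0.4, 0.1, -0.9]
gripper_width: 0.672
```

```bash
python3 -c "
from h import *
plan(502.5,-200,165,92.4);print(get_state()['q'])"
```

```text
pos [572.  309.2 173.7] rpy [179.76   0.28 168.25] t 6.13 grip 0.672 F [ 0.4  0.1 -0.9]
shift [-0.1186 -1.709   0.0225] turn [0.0087 0.0018 1.6855] rows 12.325752104913613
[-0.26228589  0.52064891 -0.38252089  1.58809044  0.21425674  1.06785933
  0.66434719]
```

Emit:
carry_out([
  [-0.01,-0.05,0,0,0,0.1,1],
  [-0.02,-0.15,0,0,0,0.22,1],
  [-0.025,-0.27,0,0,0,0.34,1],
  [-0.03,-0.39,0,0,0,0.46,1],
  [-0.035,-0.51,0,0,0,0.58,1],
  [-0.04,-0.63,0,0,0,0.7,1],
  [-0.05,-0.75,0,0,0,0.8,1],
  [-0.057,-0.85,0,0,0,0.84,1],
])

```text
time_s: 6.8
position: [0.5346, 0.0521, 0.1693]
orientation: [3.141, 0.001, 2.271]
force: [0.8, -0.5, -1.2]
gripper_width: 0.673
```

```bash
python3 -c "
from h import *
plan(502.5,-200,165,92.4);print(get_state()['q'])"
```

```text
pos [534.6  52.1 169.3] rpy [1.7997e+02 7.0000e-02 1.3014e+02] t 6.8 grip 0.673 F [ 0.8 -0.5 -1.2]
shift [-0.5734 -0.6234  0.0148] turn [0.0011 0.0012 0.8386] rows 6.094363824068553
[ 0.01749996  0.31579212 -0.19797962  1.87849747  0.07590596  0.95340045
  0.4856468 ]
```

Emit:
carry_out([
  [-0.07,-0.08,0,0,0,0.1,1],
  [-0.16,-0.17,0,0,0,0.24,1],
  [-0.25,-0.27,0,0,0,0.38,1],
  [-0.34,-0.37,0,0,0,0.52,1],
  [-0.43,-0.47,0,0,0,0.66,1],
  [-0.51,-0.56,0,0,0,0.78,1],
  [-0.56,-0.61,0,0,0,0.84,1],
  [-0.573,-0.63,0,0,0,0.845,1],
])

```text
time_s: 7.47
position: [0.5022, -0.2035, 0.1691]
orientation: [3.14, 0.002, 1.605]
force: [-0.2, -0.1, -1.7]
gripper_width: 0.671
```

Emit:
carry_out([
  [0,0,0,0,0,0,1],
  [0,0,0,0,0,0,1],
  [0,0,0,0,0,0,1],
  [0,0,0,0,0,0,1],
  [0,0,0,0,0,0,1],
  [0,0,0,0,0,0,1],
  [0,0,0,0,0,0,1],
  [0,0,0,0,0,0,1],
])

```text
time_s: 8.13
position: [0.5029, -0.1983, 0.1678]
orientation: [-3.141, -0.0, 1.614]
force: [-0.1, 0.7, -2.0]
gripper_width: 0.673
```

```bash
python3 -c "
from h import *
plan(502.5,-200,165,92.4);print(get_state()['q'])
c=eyes.camera('wrist');cv2.imwrite('pics/w6.png',c['color'][:,:,::-1]); np.save('w6.npy',c,allow_pickle=True)"
```

```text
pos [ 502.9 -198.3  167.8] rpy [-1.7999e+02 -1.0000e-02  9.2450e+01] t 8.13 grip 0.673 F [-0.1  0.7 -2. ]
shift [-0.0057 -0.0015  0.0095] turn [-0.0002 -0.0002  0.0011] rows 0.08030486529938231
[ 0.29609352  0.31612079  0.03591016  1.87724198 -0.01383655  0.94866054
  0.38104239]
```

View pics/w6.png

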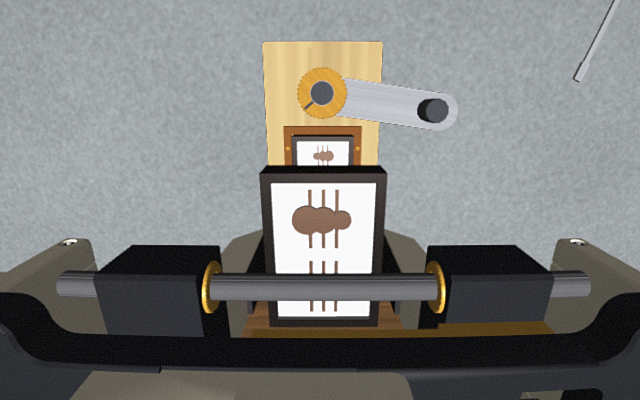

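```bash
python3 -c "
from h import *
c=np.load('w6.npy',allow_pickle=True).item()
crop(c,255,35,470,175,3.7,'pics/w6c.png')"
```

```text
(no output)
```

View pics/w6c.png

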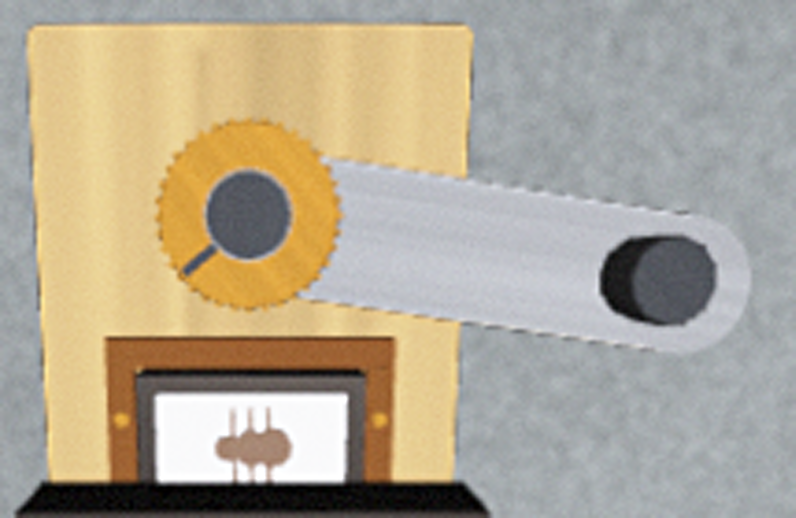

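```bash
python3 -c "
from h import *
c=np.load('w6.npy',allow_pickle=True).item()
f=lambda pts,z:onz(c,np.array(pts)/3.7+[255,35]-.36,z)*1000
a=f([[138,376],[365,376]],.038);print('C edge',a.round(1),np.linalg.norm(a[0]-a[1]))
d=a[1]-a[0];yaw=np.degrees(np.arctan2(d[1],d[0]));print('yaw',yaw+90)
m=a.mean(0);u=np.array([-d[1],d[0],0])/np.linalg.norm(d);print('C ctr',(m-u*45).round(1))
w=f([[154,393],[348,393]],.036);d=w[1]-w[0];print('white yaw',np.degrees(np.arctan2(d[1],d[0]))+90,w.mean(0)-40*u,np.linalg.norm(d))
b=f([[27,28],[472,27]],.018);d=b[1]-b[0];print('board',b.round(1),np.linalg.norm(d),np.degrees(np.arctan2(d[1],d[0]))+90)
print('nest from board',b.mean(0)-137.5*u)
nt=f([[248,214]],.1195);st=f([[248,214]],.129);pg=f([[676,280]],.1175);print('nut',nt,'stud',st,'peg',pg,np.linalg.norm((pg-st)[0,:2]))
v=(pg-nt)[0];print('strap',np.radians(np.degrees(np.arctan2(v[1],v[0]))-(92.4+180)+360))
# held box
h=onz(c,[[261,173],[385,173],[379,325],[269,325]],.02+.1827)*1000;print('held',h.round(1),h.mean(0),np.linalg.norm(h[0]-h[1]),np.linalg.norm(h[1]-h[2]))
"
```

```text
C edge [[ 470.9 -154.5   38. ]
 [ 531.8 -151.9   38. ]] 60.93875256745398
yaw 92.45880875868735
C ctr [ 503.3 -198.1   38. ]
white yaw 92.45853301060706 [ 503.16770584 -197.93256337   36.        ] 52.62722870313976
board [[438.1 -66.1  18. ]
 [555.9 -60.8  18. ]] 118.0107743899096 92.57069061727239
nest from board [ 502.89751792 -200.82529277   18.        ]
nut [[ 499.18317104 -113.43359702  119.5       ]] stud [[ 499.2372345  -113.64154492  129.        ]] peg [[ 583.44731412 -121.68947824  117.5       ]] 84.5937748318467
strap 1.4312439254869134
held [[ 472.1 -153.2  202.7]
 [ 531.5 -150.7  202.7]
 [ 537.4 -239.   202.7]
 [ 474.9 -241.7  202.7]] [ 503.99827074 -196.17176878  202.7       ] 59.428086108451474 88.53209297570156
```

Emit:
carry_out([
  [-0.0067,-0.0015,0.05,0,0,0,1],
  [-0.0067,-0.0015,0.13,0,0,0,1],
  [-0.0067,-0.0015,0.22,0,0,0,1],
  [-0.0067,-0.0015,0.31,0,0,0,1],
  [-0.0067,-0.0015,0.38,0,0,0,1],
  [-0.0067,-0.0015,0.43,0,0,0,1],
  [-0.0067,-0.0015,0.455,0,0,0,1],
  [-0.0067,-0.0015,0.465,0,0,0,1],
])

```text
time_s: 8.85
position: [0.5015, -0.2004, 0.027]
orientation: [-3.139, -0.001, 1.613]
force: [0.1, -0.7, -0.9]
gripper_width: 0.674
```

Emit:
carry_out([
  [0,0,0.003,0,0,0,1],
  [0,0,0.006,0,0,0,1],
  [0,0,0.009,0,0,0,1],
  [0,0,0.012,0,0,0,1],
  [0,0,0.014,0,0,0,1],
  [0,0,0.016,0,0,0,1],
  [0,0,0.0165,0,0,0,1],
  [0,0,0.0165,0,0,0,1],
])

```text
time_s: 9.52
position: [0.5024, -0.2007, 0.0235]
orientation: [3.142, -0.0, 1.613]
force: [-0.3, 1.0, -2.4]
gripper_width: 0.677
```

```bash
python3 -c "
from h import *
plan(502.5,-200.3,23,92.45)
c=eyes.camera('wrist');cv2.imwrite('pics/w7.png',c['color'][:,:,::-1]); np.save('w7.npy',c,allow_pickle=True)
s=eyes.camera('scene');crop(s,150,120,290,240,5,'pics/s7.png')"
```

```text
pos [ 502.4 -200.7   23.5] rpy [180.    -0.    92.41] t 9.52 grip 0.677 F [-0.3  1.  -2.4]
shift [0.0013 0.0002 0.0018] turn [ 0.     -0.     -0.0008] rows 0.01584280704570039
```

View pics/s7.png

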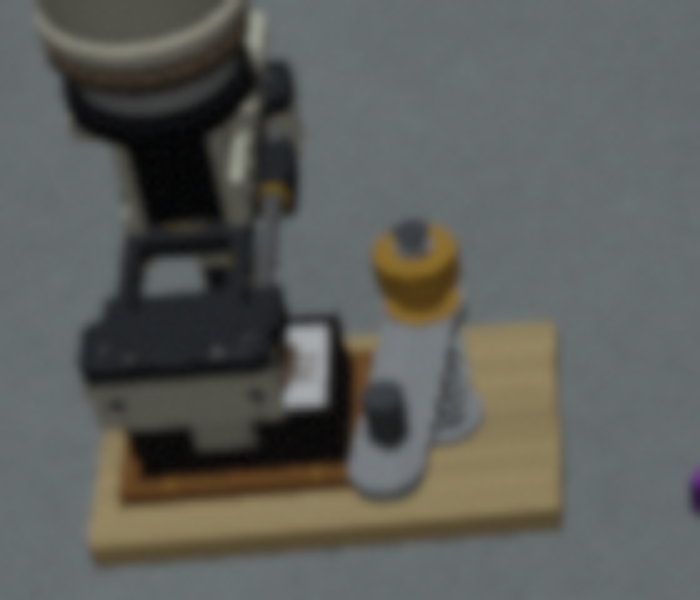

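View pics/w7.png

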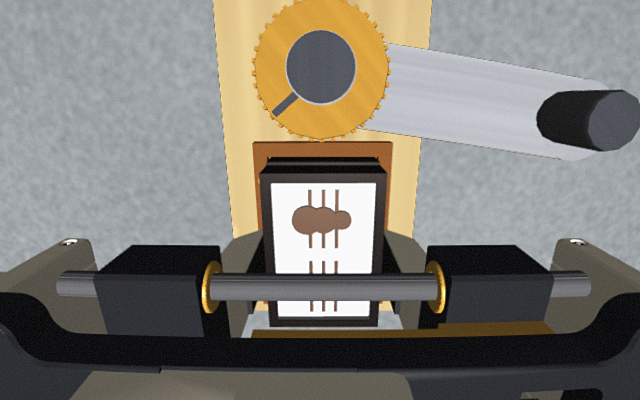

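```bash
python3 -c "
from h import *
c=np.load('w7.npy',allow_pickle=True).item()
crop(c,235,130,415,260,4.3,'pics/w7c.png')"
```

```text
(no output)
```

View pics/w7c.png

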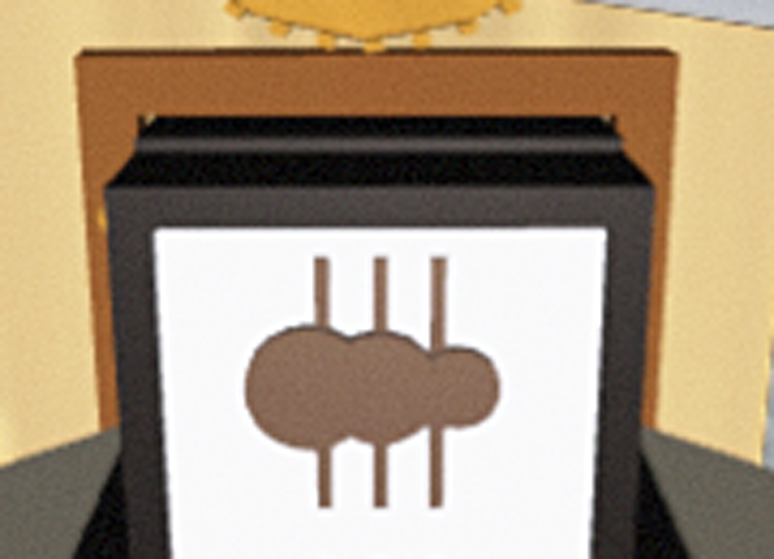

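```bash
python3 -c "
from h import *
c=np.load('w7.npy',allow_pickle=True).item()
f=lambda pts,z:onz(c,np.array(pts)/4.3+[235,130]-.4,z)*1000
print(f([[137,137],[620,137],[133,153],[625,153]],.038).round(1)); print(f([[108,187],[654,187]],.058).round(1))"
```

```text
[[ 470.8 -154.1   38. ]
 [ 531.5 -151.5   38. ]
 [ 470.3 -156.1   38. ]
 [ 532.3 -153.5   38. ]]
[[ 471.  -155.8   58. ]
 [ 532.  -153.2   58. ]]
```

Emit:
carry_out([
  [0,0,-0.003,0,0,0,1],
  [0.006,0,-0.003,0,0,0,1],
  [0.006,0,-0.001,0,0,0,1],
  [0.006,0,0.001,0,0,0,1],
  [0.006,0,0.002,0,0,0,1],
  [0.006,0,0.003,0,0,0,1],
  [0.006,0,0.003,0,0,0,1],
  [0.006,0,0.003,0,0,0,1],
])

```text
time_s: 10.28
position: [0.5024, -0.1987, 0.023]
orientation: [3.142, -0.0, 1.613]
force: [-2.7, 2.0, 5.7]
gripper_width: 0.668
```

Emit:
carry_out([
  [0,0,0,0,0,0,0.2],
  [0,0,0,0,0,0,-0.4],
  [0,0,0,0,0,0,-0.6],
  [0,0,0,0,0,0,-0.65],
  [0,0,0,0,0,0,-0.7],
  [0,0,-0.04,0,0,0,-0.7],
  [0,0,-0.12,0,0,0,-0.7],
  [0,0,-0.22,0,0,0,-0.7],
])

```text
time_s: 10.95
position: [0.5006, -0.1983, 0.0881]
orientation: [-3.138, -0.002, 1.613]
force: [0.2, -0.2, -0.6]
gripper_width: 0.849
```

Emit:
carry_out([
  [0,0,-0.1,0,0,0,-0.7],
  [0,0,-0.19,0,0,0,-0.7],
  [0,0,-0.25,0,0,0,-0.7],
  [0,0,-0.27,0,0,0,-0.7],
  [0,0,-0.27,0,0,0,-0.7],
  [0,0,-0.27,0,0,0,-0.7],
  [0,0,-0.27,0,0,0,-0.7],
  [0,0,-0.27,0,0,0,-0.7],
])

```text
time_s: 11.62
position: [0.5012, -0.1985, 0.1679]
orientation: [-3.139, -0.001, 1.613]
force: [-0.4, -0.7, 0.4]
gripper_width: 0.85
```

```bash
python3 -c "
from h import *
plan(477,182.5,165,176.4)
c=eyes.camera('wrist');cv2.imwrite('pics/w8.png',c['color'][:,:,::-1]); np.save('w8.npy',c,allow_pickle=True)"
```

```text
pos [ 501.2 -198.5  167.9] rpy [-1.7983e+02 -6.0000e-02  9.2410e+01] t 11.62 grip 0.85 F [-0.4 -0.7  0.4]
shift [ 1.2723 -0.0271  0.0111] turn [-0.002  -0.0039 -1.8665] rows 9.155398423079761
```

View pics/w8.png

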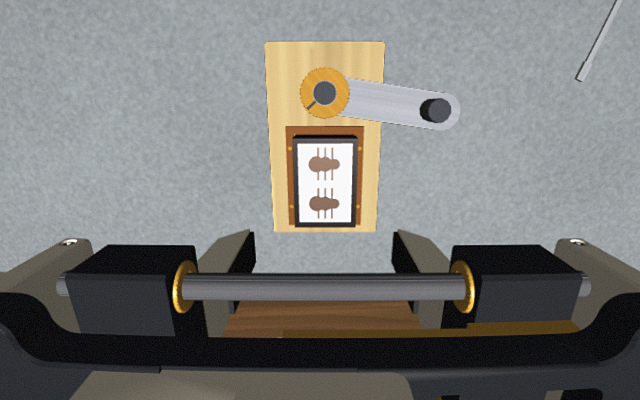

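```bash
python3 -c "
from m import *
c=np.load('w8.npy',allow_pickle=True).item()
white(c,285,125,365,232,.056,150,'B placed')
crop(c,270,115,385,240,5,'pics/w8c.png')"
```

```text
B placed ctr mm [ 503.5 -197.3] size [52.8 79.9] long yaw deg 92.6 px [325.6 175.2]
```

Emit:
carry_out([
  [0.05,0,0,0,0,-0.1,-0.7],
  [0.15,0,0,0,0,-0.22,-0.7],
  [0.27,0,0,0,0,-0.36,-0.7],
  [0.4,0,0,0,0,-0.5,-0.7],
  [0.53,0,0,0,0,-0.64,-0.7],
  [0.66,-0.01,0,0,0,-0.78,-0.7],
  [0.78,-0.02,0,0,0,-0.9,-0.7],
  [0.9,-0.02,0,0,0,-0.98,-0.7],
])

```text
time_s: 12.33
position: [0.4835, 0.0723, 0.1687]
orientation: [-3.14, -0.001, 2.388]
force: [0.2, 0.3, -0.5]
gripper_width: 0.848
```

```bash
python3 -c "
from h import *
plan(477,182.5,120,176.4)"
```

```text
pos [483.5  72.3 168.7] rpy [-1.7991e+02 -8.0000e-02  1.3681e+02] t 12.33 grip 0.848 F [ 0.2  0.3 -0.5]
shift [0.2671 0.2532 0.1623] turn [-0.0013 -0.0023 -0.8799] rows 2.8938041435328707
```

View pics/w8c.png

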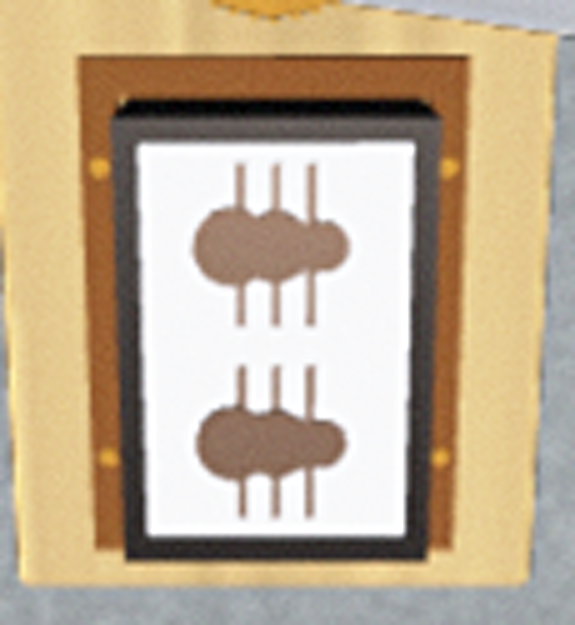

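Emit:
carry_out([
  [0.09,0.07,0.04,0,0,-0.15,-0.7],
  [0.16,0.14,0.08,0,0,-0.3,-0.7],
  [0.22,0.2,0.12,0,0,-0.45,-0.7],
  [0.26,0.24,0.15,0,0,-0.6,-0.7],
  [0.267,0.253,0.162,0,0,-0.74,-0.7],
  [0.267,0.253,0.162,0,0,-0.84,-0.7],
  [0.267,0.253,0.162,0,0,-0.88,-0.7],
  [0.267,0.253,0.162,0,0,-0.88,-0.7],
])

```text
time_s: 13.0
position: [0.4783, 0.1808, 0.1198]
orientation: [-3.141, -0.002, 3.075]
force: [0.5, -0.3, 0.1]
gripper_width: 0.85
```

Emit:
carry_out([
  [0,0,0,0,0,0,-0.7],
  [0,0,0,0,0,0,-0.7],
  [0,0,0,0,0,0,-0.7],
  [0,0,0,0,0,0,-0.7],
  [0,0,0,0,0,0,-0.7],
  [0,0,0,0,0,0,-0.7],
  [0,0,0,0,0,0,-0.7],
  [0,0,0,0,0,0,-0.7],
])

```text
time_s: 13.67
position: [0.4792, 0.1808, 0.121]
orientation: [3.142, 0.0, 3.074]
force: [-0.3, -0.0, -0.9]
gripper_width: 0.848
```

```bash
python3 -c "
from m import *
c=eyes.camera('wrist');cv2.imwrite('pics/w9.png',c['color'][:,:,::-1]); np.save('w9.npy',c,allow_pickle=True)
plan(477,182.5,-15,176.4); print(proj(c,[[.477,.1825,.02]]))"
```

```text
pos [479.2 180.8 121. ] rpy [180.    0.  176.1] t 13.72 grip 0.848 F [ 0.2 -0.6  0.8]
shift [0.0076 0.0052 0.4534] turn [ 0.      0.0001 -0.0066] rows 3.2623113804586374
[[324.61642622 184.51160431]]
```

View pics/w9.png

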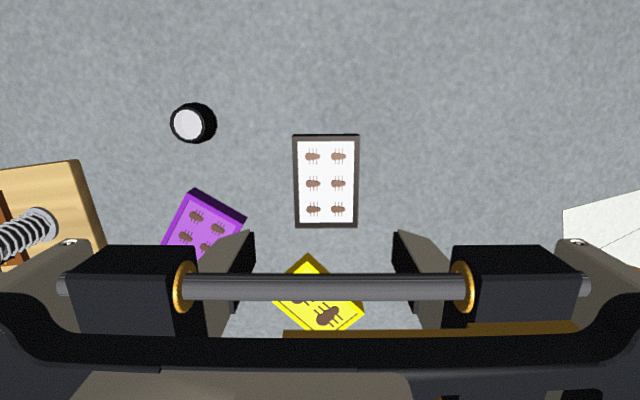

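```bash
python3 -c "
from m import *
c=np.load('w9.npy',allow_pickle=True).item()
white(c,285,125,368,236,.018,150,'A');white(c,285,125,368,236,.018,170,'A')
crop(c,280,120,370,240,5,'pics/w9c.png')"
```

```text
A ctr mm [476.1 184. ] size [ 82.9 108.6] long yaw deg 176.1 px [326. 180.]
A ctr mm [476.3 183.6] size [52.4 79.9] long yaw deg 176.5 px [325.6 181.9]
```

View pics/w9c.png

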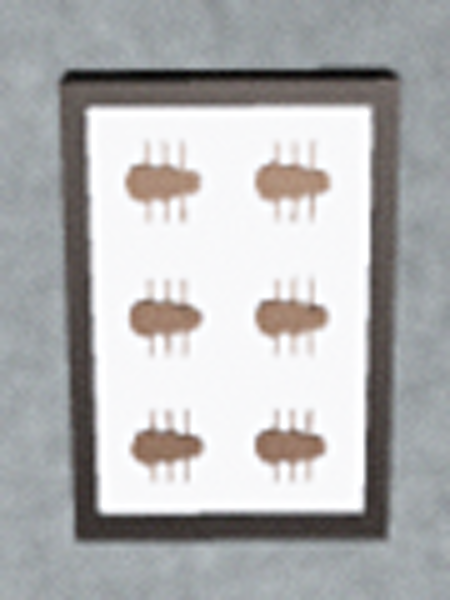

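Emit:
carry_out([
  [0.009,0.0074,0.07,0,0,-0.009,-0.7],
  [0.009,0.0074,0.16,0,0,-0.009,-0.7],
  [0.009,0.0074,0.25,0,0,-0.009,-0.7],
  [0.009,0.0074,0.33,0,0,-0.009,-0.7],
  [0.009,0.0074,0.39,0,0,-0.009,-0.7],
  [0.009,0.0074,0.43,0,0,-0.009,-0.7],
  [0.009,0.0074,0.45,0,0,-0.009,-0.7],
  [0.009,0.0074,0.453,0,0,-0.009,-0.7],
])

```text
time_s: 14.38
position: [0.476, 0.1831, -0.0158]
orientation: [-3.141, -0.002, 3.081]
force: [0.3, 0.1, 0.5]
gripper_width: 0.853
```

Emit:
carry_out([
  [0,0,0,0,0,0,-0.7],
  [0,0,0,0,0,0,-0.7],
  [0,0,0,0,0,0,-0.5],
  [0,0,0,0,0,0,-0.2],
  [0,0,0,0,0,0,0.2],
  [0,0,0,0,0,0,1],
  [0,0,0,0,0,0,1],
  [0,0,0,0,0,0,1],
])

```text
time_s: 15.05
position: [0.4772, 0.1833, -0.0142]
orientation: [3.141, 0.001, 3.081]
force: [-0.6, -0.1, 5.6]
gripper_width: 0.669
```

```bash
python3 -c "
from m import *
c=eyes.camera('wrist');cv2.imwrite('pics/w10.png',c['color'][:,:,::-1]); np.save('w10.npy',c,allow_pickle=True)
plan(477,182.5,-15,176.4)"
```

```text
pos [477.2 183.3 -14.2] rpy [1.7998e+02 6.0000e-02 1.7651e+02] t 15.1 grip 0.671 F [ 0.2 -0.3  5.5]
shift [ 0.0005 -0.0028  0.0026] turn [0.0003 0.0014 0.0024] rows 0.02769249381373948
```

View pics/w10.png

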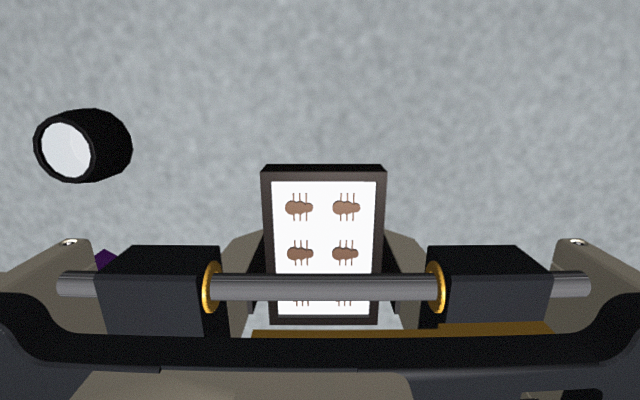

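Emit:
carry_out([
  [0,0,-0.02,0,0,0,1],
  [0,0,-0.07,0,0,0,1],
  [0,0,-0.15,0,0,0,1],
  [0,0,-0.25,0,0,0,1],
  [0,0,-0.36,0,0,0,1],
  [0,0,-0.47,0,0,0,1],
  [0,0,-0.56,0,0,0,1],
  [0,0,-0.61,0,0,0,1],
])

```text
time_s: 15.77
position: [0.4778, 0.1839, 0.1717]
orientation: [3.14, 0.004, 3.081]
force: [2.1, 0.4, -1.5]
gripper_width: 0.672
```

```bash
python3 -c "
from m import *
plan(502.4,-198.7,168,92.4)"
```

```text
pos [477.8 183.9 171.7] rpy [179.91   0.23 176.53] t 15.77 grip 0.672 F [ 2.1  0.4 -1.5]
shift [-0.1589 -1.2681  0.011 ] turn [0.0055 0.0027 1.8696] rows 9.194852191023104
```

Emit:
carry_out([
  [-0.01,-0.05,0,0,0,0.1,1],
  [-0.02,-0.14,0,0,0,0.22,1],
  [-0.03,-0.25,0,0,0,0.36,1],
  [-0.04,-0.36,0,0,0,0.5,1],
  [-0.05,-0.47,0,0,0,0.64,1],
  [-0.06,-0.58,0,0,0,0.78,1],
  [-0.07,-0.69,0,0,0,0.9,1],
  [-0.08,-0.79,0,0,0,0.98,1],
])

```text
time_s: 16.43
position: [0.4854, -0.0568, 0.1682]
orientation: [-3.141, -0.0, 2.306]
force: [0.5, -0.5, -0.9]
gripper_width: 0.675
```

```bash
python3 -c "
from m import *
plan(502.4,-198.7,168,92.4)"
```

```text
pos [485.4 -56.8 168.2] rpy [-1.7998e+02 -1.0000e-02  1.3211e+02] t 16.43 grip 0.675 F [ 0.5 -0.5 -0.9]
shift [-0.3888 -0.275   0.0009] turn [-5.000e-04  0.000e+00  8.824e-01] rows 3.4261245537076093
```

Emit:
carry_out([
  [-0.09,-0.06,0,0,0,0.14,1],
  [-0.18,-0.13,0,0,0,0.29,1],
  [-0.26,-0.18,0,0,0,0.44,1],
  [-0.33,-0.23,0,0,0,0.59,1],
  [-0.37,-0.26,0,0,0,0.73,1],
  [-0.388,-0.275,0,0,0,0.84,1],
  [-0.388,-0.275,0,0,0,0.88,1],
  [-0.388,-0.275,0,0,0,0.88,1],
])

```text
time_s: 17.1
position: [0.5032, -0.1969, 0.1679]
orientation: [-3.141, -0.0, 1.618]
force: [-1.1, -0.1, -2.4]
gripper_width: 0.675
```

Emit:
carry_out([
  [0,0,0,0,0,0,1],
  [0,0,0,0,0,0,1],
  [0,0,0,0,0,0,1],
  [0,0,0,0,0,0,1],
  [0,0,0.05,0,0,0,1],
  [0,0,0.11,0,0,0,1],
  [0,0,0.15,0,0,0,1],
  [0,0,0.17,0,0,0,1],
])

```text
time_s: 17.77
position: [0.5026, -0.1957, 0.1155]
orientation: [-3.139, -0.001, 1.621]
force: [-0.3, 0.7, -0.9]
gripper_width: 0.671
```

```bash
python3 -c "
from m import *
plan(502.4,-198.7,50,92.45)"
```

```text
pos [ 502.6 -195.7  115.5] rpy [-1.7987e+02 -6.0000e-02  9.2860e+01] t 17.77 grip 0.671 F [-0.3  0.7 -0.9]
shift [-0.01   -0.0008  0.2182] turn [-0.003  -0.0013  0.0092] rows 1.571466554065012
```

Emit:
carry_out([
  [-0.01,-0.001,0.05,0,0,0.009,1],
  [-0.01,-0.001,0.1,0,0,0.009,1],
  [-0.01,-0.001,0.15,0,0,0.009,1],
  [-0.01,-0.001,0.19,0,0,0.009,1],
  [-0.01,-0.001,0.215,0,0,0.009,1],
  [-0.01,-0.001,0.225,0,0,0.009,1],
  [-0.01,-0.001,0.228,0,0,0.009,1],
  [-0.01,-0.001,0.228,0,0,0.009,1],
])

```text
time_s: 18.43
position: [0.504, -0.1995, 0.0489]
orientation: [3.141, 0.0, 1.613]
force: [-0.0, -0.7, -0.1]
gripper_width: 0.672
```

Emit:
carry_out([
  [0,0,0,0,0,0,1],
  [0,0,0,0,0,0,1],
  [0,0,0,0,0,0,1],
  [0,0,0,0,0,0,1],
  [0,0,0,0,0,0,1],
  [0,0,0,0,0,0,1],
  [0,0,0,0,0,0,1],
  [0,0,0,0,0,0,1],
])

```text
time_s: 19.1
position: [0.5036, -0.1994, 0.0486]
orientation: [-3.141, -0.0, 1.613]
force: [0.5, 0.4, -1.7]
gripper_width: 0.678
```

```bash
python3 -c "
from m import *
c=eyes.camera('wrist'); np.save('w11.npy',c,allow_pickle=True)
crop(c,235,130,415,260,4.3,'pics/w11c.png')
plan(502.4,-198.7,43.5,92.45)"
```

```text
pos [ 503.6 -199.4   48.7] rpy [-180.     -0.     92.41] t 19.15 grip 0.674 F [ 0.1 -0.1 -1.5]
shift [ 0.0026 -0.0039  0.0172] turn [-0.0001 -0.0001 -0.0008] rows 0.12804962303072698
```

View pics/w11c.png

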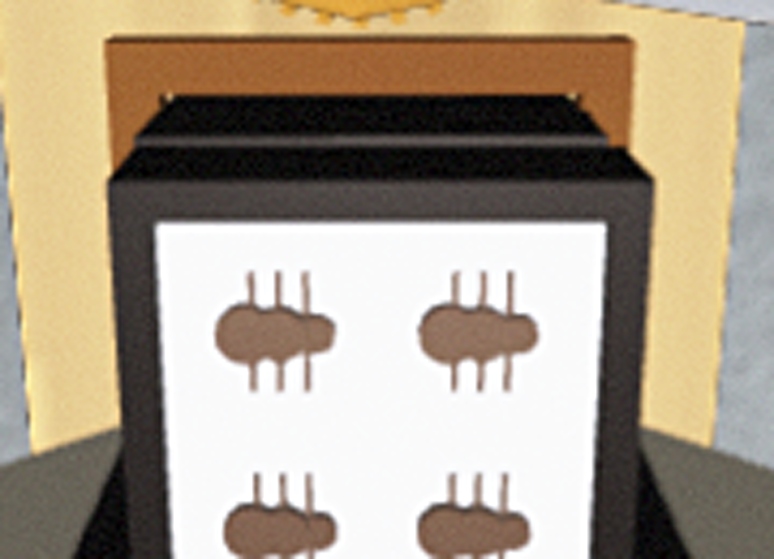

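```bash
python3 -c "
from h import *
c=np.load('w11.npy',allow_pickle=True).item()
f=lambda pts,z:onz(c,np.array(pts)/4.3+[235,130]-.4,z)*1000
print(f([[135,136],[607,136]],.058).round(1)); print(f([[128,147],[620,147]],.063).round(1)); print(f([[110,181],[653,181]],.083).round(1))"
```

```text
[[ 470.7 -153.7   58. ]
 [ 531.9 -151.1   58. ]]
[[ 470.7 -154.1   63. ]
 [ 532.8 -151.5   63. ]]
[[ 472.4 -153.8   83. ]
 [ 533.  -151.3   83. ]]
```

Emit:
carry_out([
  [0.001,-0.0025,0.004,0,0,0,1],
  [0.001,-0.0025,0.008,0,0,0,1],
  [0.001,-0.0025,0.012,0,0,0,1],
  [0.001,-0.0025,0.015,0,0,0,1],
  [0.001,-0.0025,0.017,0,0,0,1],
  [0.001,-0.0025,0.0185,0,0,0,1],
  [0.001,-0.0025,0.0185,0,0,0,1],
  [0.001,-0.0025,0.0185,0,0,0,1],
])

```text
time_s: 19.82
position: [0.5027, -0.1991, 0.0437]
orientation: [-3.141, -0.0, 1.613]
force: [-2.9, 0.8, 6.8]
gripper_width: 0.675
```

```bash
python3 -c "
from m import *
c=eyes.camera('wrist'); np.save('w12.npy',c,allow_pickle=True)
crop(c,235,130,415,260,4.3,'pics/w12c.png')
plan(502.4,-198.7,43.5,92.45)"
```

```text
pos [ 502.7 -199.1   43.8] rpy [-1.7999e+02 -1.0000e-02  9.2410e+01] t 19.87 grip 0.672 F [-2.5  0.4  6.2]
shift [ 0.0013 -0.0011  0.0008] turn [-0.0003 -0.0002 -0.0008] rows 0.013675088226051516
```

View pics/w12c.png

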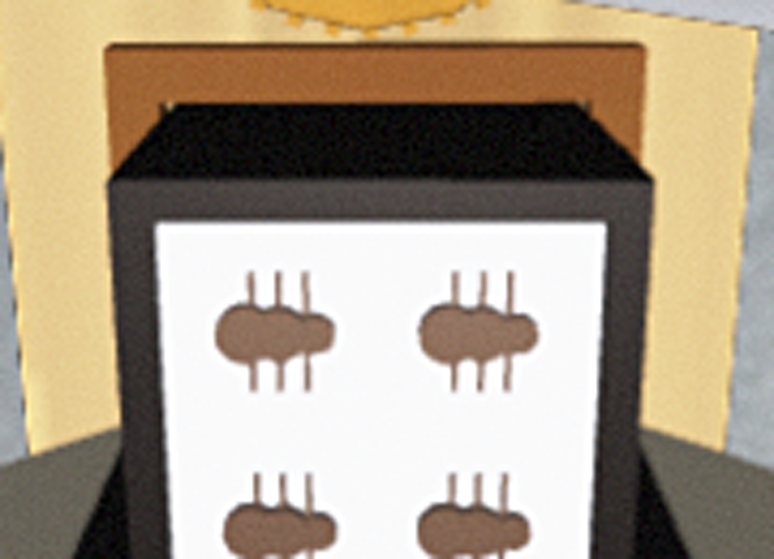

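Emit:
carry_out([
  [0,0,0,0,0,0,0.2],
  [0,0,0,0,0,0,-0.4],
  [0,0,0,0,0,0,-0.6],
  [0,0,0,0,0,0,-0.65],
  [0,0,0,0,0,0,-0.7],
  [0,0,-0.04,0,0,0,-0.7],
  [0,0,-0.12,0,0,0,-0.7],
  [0,0,-0.22,0,0,0,-0.7],
])

```text
time_s: 20.53
position: [0.5011, -0.1985, 0.1087]
orientation: [-3.138, -0.002, 1.613]
force: [-0.7, -0.1, 0.7]
gripper_width: 0.85
```

Emit:
carry_out([
  [0,0,-0.09,0,0,0,-0.7],
  [0,0,-0.16,0,0,0,-0.7],
  [0,0,-0.2,0,0,0,-0.7],
  [0,0,-0.2,0,0,0,-0.7],
  [0,0,-0.2,0,0,0,-0.7],
  [0,0,-0.2,0,0,0,-0.7],
  [0,0,-0.2,0,0,0,-0.7],
  [0,0,-0.2,0,0,0,-0.7],
])

```text
time_s: 21.2
position: [0.5019, -0.1988, 0.1678]
orientation: [-3.139, -0.001, 1.613]
force: [0.1, 0.2, -0.6]
gripper_width: 0.851
```

```bash
python3 -c "
from m import *
c=eyes.camera('wrist'); np.save('w13.npy',c,allow_pickle=True); cv2.imwrite('pics/w13.png',c['color'][:,:,::-1])
plan(502.4,-198.7,43.5,92.45);print(get_state()['q'])
white(c,280,115,370,240,.076,170,'A placed')"
```

```text
pos [ 502.1 -198.8  167.9] rpy [-1.7988e+02 -5.0000e-02  9.2420e+01] t 21.25 grip 0.847 F [ 0.1  0.3 -0. ]
shift [0.     0.0021 0.4148] turn [-0.0028 -0.0011 -0.0008] rows 2.9838497499284085
[ 0.31428982  0.31661344  0.01571977  1.87596584 -0.00602353  0.95138495
  0.37490292]
A placed ctr mm [ 503.7 -197.2] size [52.3 79.8] long yaw deg 92.4 px [324.1 187.5]
```

View pics/w13.png

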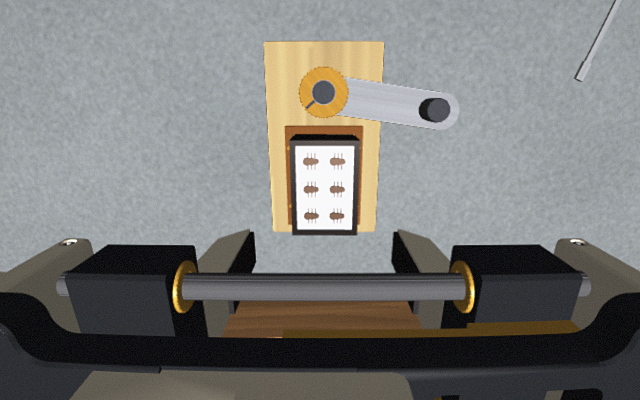

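```bash
python3 -c "
from m import *
c=np.load('w13.npy',allow_pickle=True).item(); crop(c,270,50,480,150,3.7,'pics/w13c.png')
t=np.load('top.npy',allow_pickle=True).item()
print(onz(t,[[401.5,201.2],[399.4,238.7]],.1175)*1000)"
```

```text
[[ 581.12315804 -121.54238487  117.5       ]
 [ 498.05450886 -116.36080963  117.5       ]]
```

View pics/w13c.png

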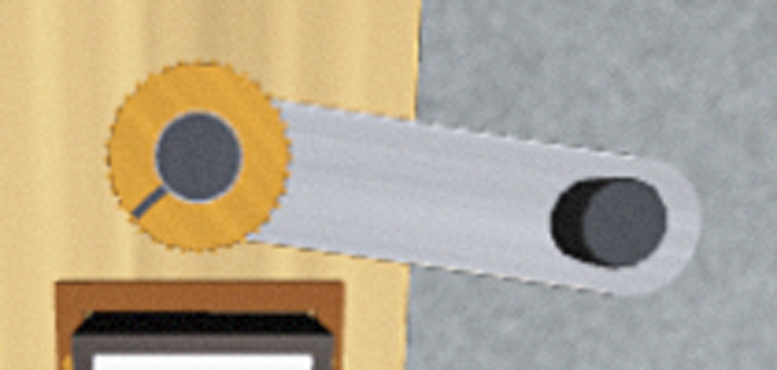

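```bash
python3 -c "
from m import *
c=np.load('w13.npy',allow_pickle=True).item()
print(onz(c,[[438.5,109.6]],.1175)*1000, onz(c,[[323.1,92.1]],.129)*1000)
plan(583,-121.7,165,174.5)"
```

```text
[[ 583.13553903 -121.69526481  117.5       ]] [[ 499.19523287 -113.86003721  129.        ]]
pos [ 502.1 -198.8  167.9] rpy [-1.7988e+02 -5.0000e-02  9.2420e+01] t 21.25 grip 0.847 F [ 0.1  0.3 -0. ]
shift [0.2455 0.2804 0.0094] turn [-1.5000e-03 -2.9000e-03 -1.8241e+00] rows 2.6822152792933744
```

Emit:
carry_out([
  [0.04,0.04,0,0,0,-0.13,0.13],
  [0.08,0.09,0,0,0,-0.27,0.13],
  [0.12,0.14,0,0,0,-0.42,0.13],
  [0.16,0.19,0,0,0,-0.57,0.13],
  [0.2,0.23,0,0,0,-0.72,0.13],
  [0.23,0.26,0,0,0,-0.87,0.13],
  [0.245,0.28,0,0,0,-0.98,0.13],
  [0.245,0.28,0,0,0,-0.98,0.13],
])

```text
time_s: 21.92
position: [0.5846, -0.1199, 0.1682]
orientation: [3.141, -0.001, 2.388]
force: [-0.5, 0.5, -0.8]
gripper_width: 0.442
```

Emit:
carry_out([
  [0,0,0,0,0,-0.14,0.13],
  [0,0,0,0,0,-0.29,0.13],
  [0,0,0,0,0,-0.44,0.13],
  [0,0,0,0,0,-0.59,0.13],
  [0,0,0,0,0,-0.72,0.13],
  [0,0,0,0,0,-0.81,0.13],
  [0,0,0,0,0,-0.845,0.13],
  [0,0,0,0,0,-0.845,0.13],
])

```text
time_s: 22.58
position: [0.5828, -0.1231, 0.1685]
orientation: [-3.141, -0.001, 3.043]
force: [1.2, -0.7, -0.1]
gripper_width: 0.432
```

Emit:
carry_out([
  [0,0,0,0,0,0,0.13],
  [0,0,0,0,0,0,0.13],
  [0,0,0,0,0,0,0.13],
  [0,0,0,0,0,0,0.13],
  [0,0,0,0,0,0,0.13],
  [0,0,0,0,0,0,0.13],
  [0,0,0,0,0,0,0.13],
  [0,0,0,0,0,0,0.13],
])

```text
time_s: 23.25
position: [0.5837, -0.1221, 0.1691]
orientation: [3.142, -0.0, 3.046]
force: [-0.2, 0.1, -0.5]
gripper_width: 0.435
```

```bash
python3 -c "
from m import *
c=eyes.camera('wrist'); np.save('w14.npy',c,allow_pickle=True); cv2.imwrite('pics/w14.png',c['color'][:,:,::-1])
plan(583,-121.7,75,174.5);print(get_state()['q'])"
```

```text
pos [ 583.7 -122.1  169.1] rpy [180.     0.   174.54] t 23.3 grip 0.436 F [-0.1  0.4  0.5]
shift [0.0025 0.0012 0.3138] turn [0.     0.0001 0.0008] rows 2.2576197464527765
[ 0.38892177  0.42562309 -0.29391933  1.72969763  0.14196986  1.00704078
  1.51912571]
```

View pics/w14.png

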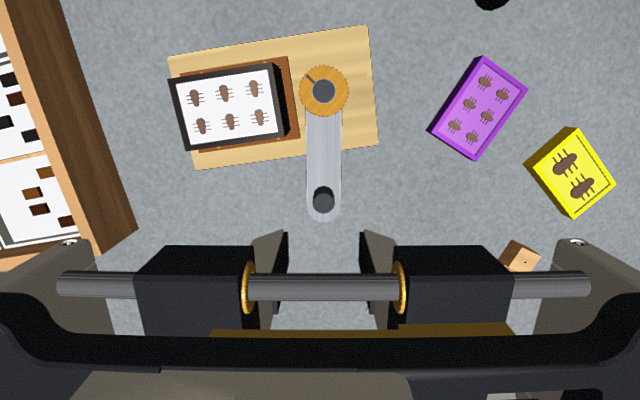

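Emit:
carry_out([
  [0.002,0.001,0.05,0,0,0,0.13],
  [0.002,0.001,0.11,0,0,0,0.13],
  [0.002,0.001,0.17,0,0,0,0.13],
  [0.002,0.001,0.22,0,0,0,0.13],
  [0.002,0.001,0.26,0,0,0,0.13],
  [0.002,0.001,0.29,0,0,0,0.13],
  [0.002,0.001,0.305,0,0,0,0.13],
  [0.002,0.001,0.31,0,0,0,0.13],
])

```text
time_s: 23.97
position: [0.5828, -0.1217, 0.0754]
orientation: [3.141, -0.001, 3.046]
force: [0.6, 0.1, -0.2]
gripper_width: 0.436
```

Emit:
carry_out([
  [0,0,0,0,0,0,0.2],
  [0,0,0,0,0,0,0.3],
  [0,0,0,0,0,0,0.4],
  [0,0,0,0,0,0,0.5],
  [0,0,0,0,0,0,0.5],
  [0,0,0,0,0,0,0.5],
  [0,0,0,0,0,0,0.5],
  [0,0,0,0,0,0,0.5],
])

```text
time_s: 24.63
position: [0.5832, -0.1218, 0.0762]
orientation: [-3.142, 0.0, 3.046]
force: [0.2, -0.1, 0.5]
gripper_width: 0.253
```

```bash
python3 -c "
from m import *
c=eyes.camera('wrist'); np.save('w15.npy',c,allow_pickle=True); cv2.imwrite('pics/w15.png',c['color'][:,:,::-1])
plan(583,-121.7,75,174.5);print(get_state()['q'])"
```

```text
pos [ 583.1 -121.8   76.1] rpy [180.    -0.   174.53] t 24.68 grip 0.25 F [ 0.7 -0.4  0.6]
shift [0.0004 0.0004 0.0038] turn [ 0.     -0.      0.0008] rows 0.027780950797870255
[ 0.36804233  0.5397809  -0.27034406  1.79629082  0.18698199  0.83046149
  1.4831272 ]
```

View pics/w15.png

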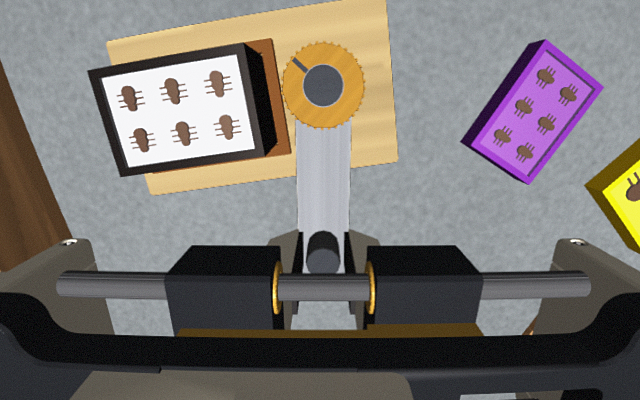

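Emit:
carry_out([
  [0.001,-0.025,0,0,0,0.111,0.5],
  [0.005,-0.054,0,0,0,0.244,0.5],
  [0.012,-0.083,0,0,0,0.378,0.5],
  [0.022,-0.11,0,0,0,0.511,0.5],
  [0.035,-0.137,0,0,0,0.644,0.5],
  [0.051,-0.162,0,0,0,0.778,0.5],
  [0.063,-0.178,0,0,0,0.867,0.5],
  [0.069,-0.185,0,0,0,0.911,0.5],
])

```text
time_s: 25.35
position: [0.557, -0.176, 0.0762]
orientation: [-3.141, 0.001, 2.326]
force: [1.1, -0.6, 0.2]
gripper_width: 0.251
```

```bash
python3 -c "
from m import *
th=np.radians(-5.5-41);print(499.2+84.5*np.cos(th),-114.0+84.5*np.sin(th))
plan(583,-121.7,75,133.5);print(get_state()['moment'])"
```

```text
557.3659616461222 -175.29413435053831
pos [ 557.  -176.    76.2] rpy [-1.7999e+02  3.0000e-02  1.3327e+02] t 25.35 grip 0.251 F [ 1.1 -0.6  0.2]
shift [0.0723 0.1873 0.0039] turn [-0.0001  0.0007 -0.0051] rows 1.4448221517638842
[-0.00459121 -0.16192204  0.03285948]
```

Emit:
carry_out([
  [0.001,-0.025,0,0,0,0.111,0.5],
  [0.005,-0.054,0,0,0,0.244,0.5],
  [0.012,-0.083,0,0,0,0.378,0.5],
  [0.022,-0.11,0,0,0,0.511,0.5],
  [0.035,-0.137,0,0,0,0.644,0.5],
  [0.051,-0.162,0,0,0,0.778,0.5],
  [0.064,-0.179,0,0,0,0.88,0.5],
  [0.072,-0.189,0,0,0,0.933,0.5],
])

```text
time_s: 26.02
position: [0.5009, -0.1989, 0.0763]
orientation: [3.141, 0.0, 1.593]
force: [1.5, -0.4, -0.4]
gripper_width: 0.252
```

Emit:
carry_out([
  [0,0,0,0,0,0,0.5],
  [0,0,0,0,0,0,0.4],
  [0,0,0,0,0,0,0.3],
  [0,0,0,0,0,0,0.2],
  [0,0,0,0,0,0,0.1],
  [0,0,-0.02,0,0,0,0.1],
  [0,0,-0.08,0,0,0,0.1],
  [0,0,-0.16,0,0,0,0.1],
])

```text
time_s: 26.68
position: [0.4996, -0.1979, 0.1232]
orientation: [-3.137, -0.001, 1.598]
force: [0.6, -0.5, 0.2]
gripper_width: 0.449
```

Emit:
carry_out([
  [0,0,-0.08,0,0,0,0.1],
  [0,0,-0.13,0,0,0,0.1],
  [0,0,-0.15,0,0,0,0.1],
  [0,0,-0.15,0,0,0,0.1],
  [0,0,-0.15,0,0,0,0.1],
  [0,0,-0.15,0,0,0,0.1],
  [0,0,-0.15,0,0,0,0.1],
  [0,0,-0.15,0,0,0,0.1],
])

```text
time_s: 27.35
position: [0.5005, -0.1982, 0.1679]
orientation: [-3.14, -0.001, 1.598]
force: [-0.6, -0.5, -0.4]
gripper_width: 0.451
```

```bash
python3 -c "
from m import *
c=eyes.camera('wrist'); np.save('w16.npy',c,allow_pickle=True); cv2.imwrite('pics/w16.png',c['color'][:,:,::-1])
plan(499.2,-114,170,174);print(get_state()['q'])"
```

```text
pos [ 500.6 -198.3  168.1] rpy [-1.799e+02 -4.000e-02  9.156e+01] t 27.4 grip 0.446 F [-0.1  0.1 -0.6]
shift [ 0.281   0.003  -0.0062] turn [-1.3000e-03 -2.4000e-03 -1.8321e+00] rows 2.021884968688628
[ 0.24984199  0.31354369  0.09297961  1.88214771 -0.03516565  0.94940432
  0.3860089 ]
```

View pics/w16.png

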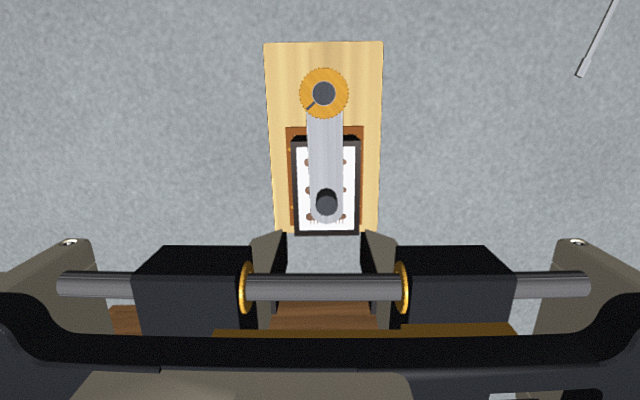

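Emit:
carry_out([
  [0.04,0,0,0,0,-0.13,-0.2],
  [0.09,0,0,0,0,-0.27,-0.2],
  [0.14,0,0,0,0,-0.42,-0.2],
  [0.19,0,0,0,0,-0.57,-0.2],
  [0.24,0.003,0,0,0,-0.72,-0.2],
  [0.27,0.003,0,0,0,-0.87,-0.2],
  [0.281,0.003,0,0,0,-0.98,-0.2],
  [0.281,0.003,0,0,0,-0.98,-0.2],
])

```text
time_s: 28.07
position: [0.4996, -0.1128, 0.1687]
orientation: [-3.142, -0.001, 2.373]
force: [-0.6, 0.4, -0.1]
gripper_width: 0.597
```

Emit:
carry_out([
  [0,0,0,0,0,-0.13,-0.2],
  [0,0,0,0,0,-0.28,-0.2],
  [0,0,0,0,0,-0.43,-0.2],
  [0,0,0,0,0,-0.58,-0.2],
  [0,0,0,0,0,-0.73,-0.2],
  [0,0,0,0,0,-0.88,-0.2],
  [0,0,0,0,0,-0.98,-0.2],
  [0,0,0,0,0,-0.98,-0.2],
])

```text
time_s: 28.73
position: [0.4996, -0.1149, 0.1687]
orientation: [3.142, -0.001, 3.136]
force: [-0.2, 0.1, 0.7]
gripper_width: 0.6
```

Emit:
carry_out([
  [0,0,0,0,0,0,-0.2],
  [0,0,0,0,0,0,-0.2],
  [0,0,0,0,0,0,-0.2],
  [0,0,0,0,0,0,-0.2],
  [0,0,0,0,0,0,-0.2],
  [0,0,0,0,0,0,-0.2],
  [0,0,0,0,0,0,-0.2],
  [0,0,0,0,0,0,-0.2],
])

```text
time_s: 29.4
position: [0.4999, -0.1141, 0.1691]
orientation: [3.142, 0.0, 3.137]
force: [-0.1, 0.3, 0.3]
gripper_width: 0.6
```

```bash
python3 -c "
from m import *
c=eyes.camera('wrist'); np.save('w17.npy',c,allow_pickle=True); cv2.imwrite('pics/w17.png',c['color'][:,:,::-1])
plan(499.2,-114.1,86,180);print(get_state()['q'])
print(proj(c,[[.4992,-.1141,.129],[.4992,-.1141,.1195]]))"
```

```text
pos [ 499.9 -114.2  169.1] rpy [180.    -0.   179.75] t 29.45 grip 0.601 F [-0.1  0.3 -0.2]
shift [0.0022 0.0003 0.277 ] turn [ 0.     -0.     -0.0056] rows 1.9931227213717801
[ 0.34159886  0.27513117 -0.19789365  1.93471146  0.06628822  0.93791166
  1.67814432]
[[323.06839878 207.93737566]
 [323.07684633 203.8491083 ]]
```

View pics/w17.png

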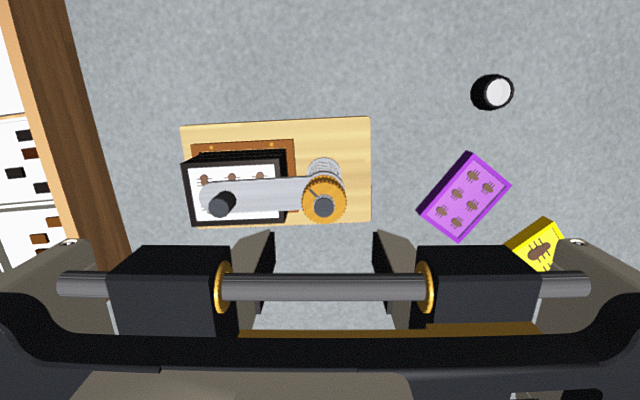

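```bash
python3 -c "
from m import *
c=np.load('w17.npy',allow_pickle=True).item()
crop(c,280,140,370,240,6,'pics/w17c.png')"
```

```text
(no output)
```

View pics/w17c.png

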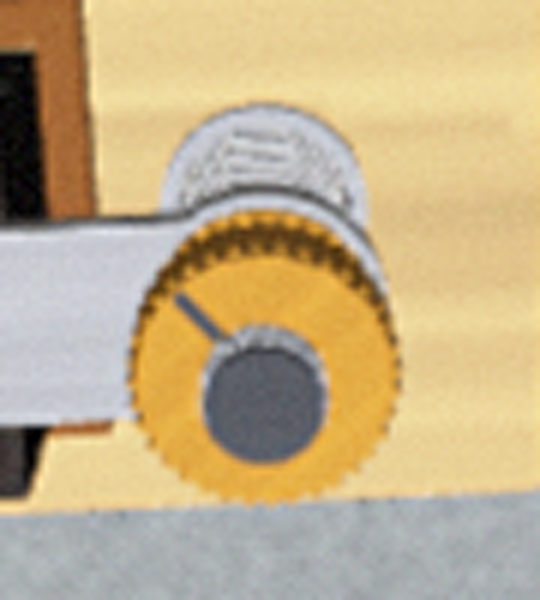

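Emit:
carry_out([
  [0.0037,0.001,0.05,0,0,0,-0.2],
  [0.0037,0.001,0.11,0,0,0,-0.2],
  [0.0037,0.001,0.17,0,0,0,-0.2],
  [0.0037,0.001,0.22,0,0,0,-0.2],
  [0.0037,0.001,0.26,0,0,0,-0.2],
  [0.0037,0.001,0.29,0,0,0,-0.2],
  [0.0037,0.001,0.305,0,0,0,-0.2],
  [0.0037,0.001,0.309,0,0,0,-0.2],
])

```text
time_s: 30.12
position: [0.4983, -0.1138, 0.0757]
orientation: [3.141, -0.001, 3.137]
force: [-0.4, 0.8, 0.5]
gripper_width: 0.598
```

Emit:
carry_out([
  [0,0,0,0,0,0,-0.2],
  [0,0,0,0,0,0,-0.2],
  [0,0,0,0,0,0,0],
  [0,0,0,0,0,0,0.2],
  [0,0,0,0,0,0,0.4],
  [0,0,0,0,0,0,1],
  [0,0,0,0,0,0,1],
  [0,0,0,0,0,0,1],
], force=20)

```text
time_s: 30.78
position: [0.499, -0.114, 0.0767]
orientation: [-3.141, 0.001, 3.137]
force: [-0.2, -0.2, 2.5]
gripper_width: 0.375
```

```bash
python3 -c "
from m import *
c=eyes.camera('wrist'); np.save('w18.npy',c,allow_pickle=True); cv2.imwrite('pics/w18.png',c['color'][:,:,::-1])
plan(498.8,-113.9,76.5,180);s=get_state();print(s['q'],s['moment'])"
```

```text
pos [ 499.  -114.    76.7] rpy [-1.7999e+02  3.0000e-02  1.7976e+02] t 30.83 grip 0.377 F [-1.4  0.2  2.7]
shift [0.0007 0.0002 0.0007] turn [-0.0002  0.0007 -0.0054] rows 0.007223989291359004
[ 0.32397961  0.40686767 -0.18245445  2.00596244  0.10711277  0.7371238
  1.64328555] [0.05569989 0.06086962 0.03520702]
```

View pics/w18.png

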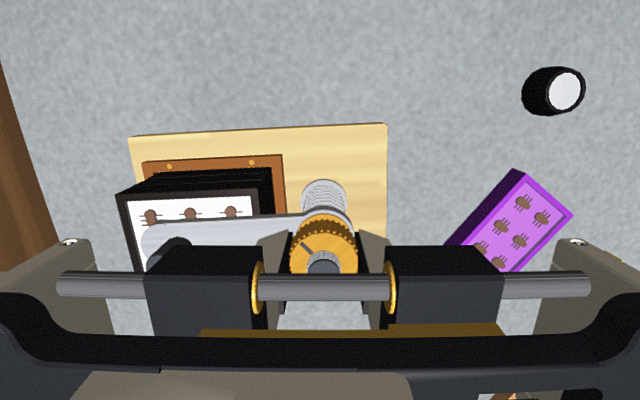

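Emit:
carry_out([
  [0,0,0,0,0,0.1,1],
  [0,0,0,0,0,0.23,1],
  [0,0,0,0,0,0.36,1],
  [0,0,0.0005,0,0,0.49,1],
  [0,0,0.0005,0,0,0.62,1],
  [0,0,0.0005,0,0,0.75,1],
  [0,0,0.001,0,0,0.88,1],
  [0,0,0.001,0,0,1.0,1],
])

```text
time_s: 31.5
position: [0.4988, -0.1144, 0.0764]
orientation: [-3.141, 0.001, 2.347]
force: [-1.3, -1.4, 3.7]
gripper_width: 0.372
```

```bash
python3 -c "
from m import *
c=eyes.camera('wrist'); np.save('w19.npy',c,allow_pickle=True); crop(c,240,170,410,320,4.4,'pics/w19.png')
plan(498.8,-113.9,76.5,180);s=get_state();print(s['q'],s['moment'])"
```

```text
pos [ 498.8 -114.5   76.4] rpy [-1.7998e+02  3.0000e-02  1.3416e+02] t 31.55 grip 0.376 F [-1.9 -1.7  3.4]
shift [ 0.0014  0.0013 -0.0003] turn [-6.0000e-04  5.0000e-04 -1.0186e+00] rows 0.013651897824304786
[ 0.17467636  0.40029499 -0.0024229   2.01130175  0.00225604  0.72970234
  0.94152691] [-0.2694557   0.16782381 -0.03686828]
```

View pics/w19.png

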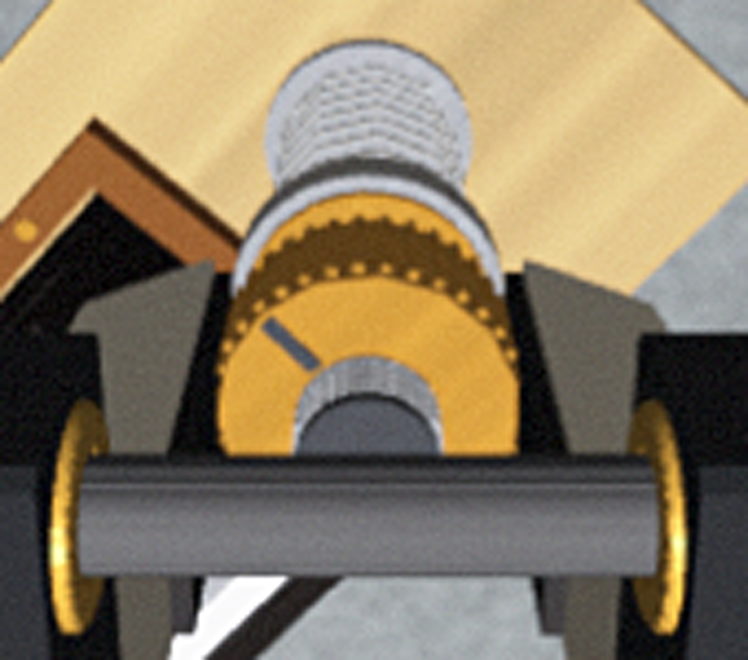

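Emit:
carry_out([
  [0,0,0,0,0,0.12,1],
  [0,0,0,0,0,0.25,1],
  [0,0,0,0,0,0.38,1],
  [0,0,0.0005,0,0,0.51,1],
  [0,0,0.0005,0,0,0.64,1],
  [0,0,0.0005,0,0,0.77,1],
  [0,0,0.001,0,0,0.89,1],
  [0,0,0.001,0,0,1.0,1],
])

```text
time_s: 32.22
position: [0.4983, -0.1146, 0.0761]
orientation: [-3.141, 0.001, 1.564]
force: [-3.0, -1.7, 5.6]
gripper_width: 0.379
```

Emit:
carry_out([
  [0,0,0,0,0,0.11,1],
  [0,0,0,0,0,0.21,1],
  [0,0,0,0,0,0.3,1],
  [0,0,0.0005,0,0,0.39,1],
  [0,0,0.0005,0,0,0.47,1],
  [0,0,0.0005,0,0,0.54,1],
  [0,0,0.001,0,0,0.6,1],
  [0,0,0.001,0,0,0.6,1],
])

```text
time_s: 32.88
position: [0.498, -0.1145, 0.0759]
orientation: [-3.141, 0.001, 1.095]
force: [-3.8, -1.7, 8.7]
gripper_width: 0.369
```

```bash
python3 -c "
from m import *
c=eyes.camera('wrist'); np.save('w20.npy',c,allow_pickle=True); crop(c,240,170,410,320,4.4,'pics/w20.png')
plan(498.8,-113.9,76.5,90);s=get_state();print(s['q'],s['moment'])"
```

```text
pos [ 498.  -114.5   75.9] rpy [-1.7995e+02  5.0000e-02  6.2820e+01] t 32.93 grip 0.373 F [-3.9 -2.2  7.3]
shift [ 0.0032  0.0014 -0.002 ] turn [-0.0014  0.0008 -0.604 ] rows 0.028776119958709115
[-0.06223987  0.41184022  0.28413836  2.02020529 -0.16774201  0.73251901
 -0.14974961] [-0.3560568   0.94470265 -0.03112499]
```

View pics/w20.png

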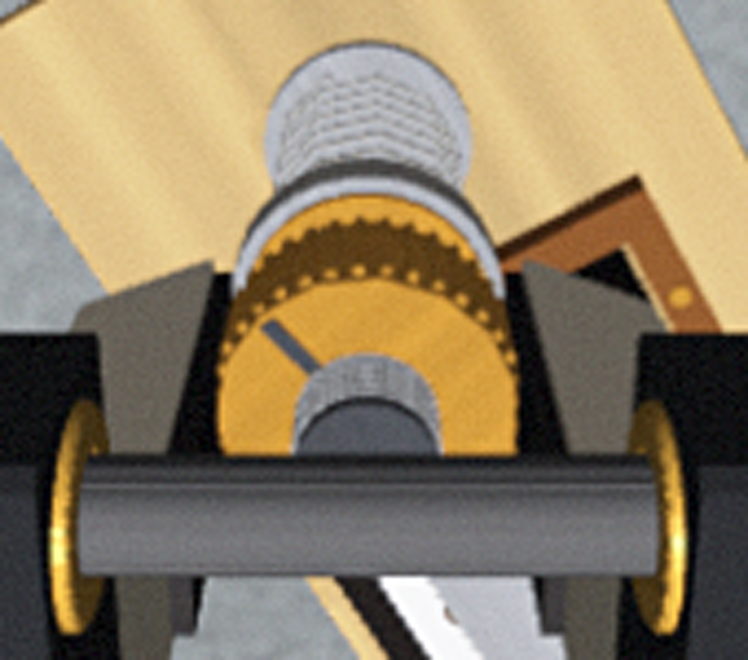

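Emit:
carry_out([
  [0,0,0,0,0,0.05,1],
  [0,0,0,0,0,0.1,1],
  [0,0,0,0,0,0.15,1],
  [0,0,0,0,0,0.2,1],
  [0,0,0,0,0,0.25,1],
  [0,0,0,0,0,0.3,1],
  [0,0,0,0,0,0.35,1],
  [0,0,0,0,0,0.4,1],
])

```text
time_s: 33.6
position: [0.4984, -0.1139, 0.0758]
orientation: [-3.141, 0.0, 0.783]
force: [-1.1, 1.2, 6.1]
gripper_width: 0.372
```

```bash
python3 -c "
from m import *
plan(498.8,-113.9,76.5,90);s=get_state();print(s['moment'])"
```

```text
pos [ 498.4 -113.9   75.8] rpy [-1.7997e+02  2.0000e-02  4.4850e+01] t 33.6 grip 0.372 F [-1.1  1.2  6.1]
shift [ 0.0009  0.0008 -0.0022] turn [-7.0000e-04  2.0000e-04 -1.0034e+00] rows 0.018248384035051867
[0.05103271 0.44255252 0.39638993]
```

Emit:
carry_out([
  [0,0,0,0,0,0.05,1],
  [0,0,0,0,0,0.1,1],
  [0,0,0,0,0,0.15,1],
  [0,0,0,0,0,0.2,1],
  [0,0,0,0,0,0.25,1],
  [0,0,0,0,0,0.3,1],
  [0,0,0,0,0,0.35,1],
  [0,0,0,0,0,0.4,1],
])

```text
time_s: 34.27
position: [0.4993, -0.1135, 0.0758]
orientation: [3.141, -0.001, 0.469]
force: [0.2, 0.4, 4.0]
gripper_width: 0.377
```

```bash
python3 -c "
from m import *
c=eyes.camera('wrist'); np.save('w21.npy',c,allow_pickle=True); crop(c,240,170,410,320,4.4,'pics/w21.png')
plan(498.8,-113.9,76.5,90);s=get_state();print(s['moment'])"
```

```text
pos [ 499.3 -113.6   75.8] rpy [ 1.7998e+02 -4.0000e-02  2.6750e+01] t 34.32 grip 0.374 F [-1.1  0.8  3.5]
shift [-0.0021  0.0002 -0.0023] turn [ 9.0000e-04 -5.0000e-04 -1.4055e+00] rows 0.022416088907249505
[0.0508442  0.113404   0.40472545]
```

View pics/w21.png

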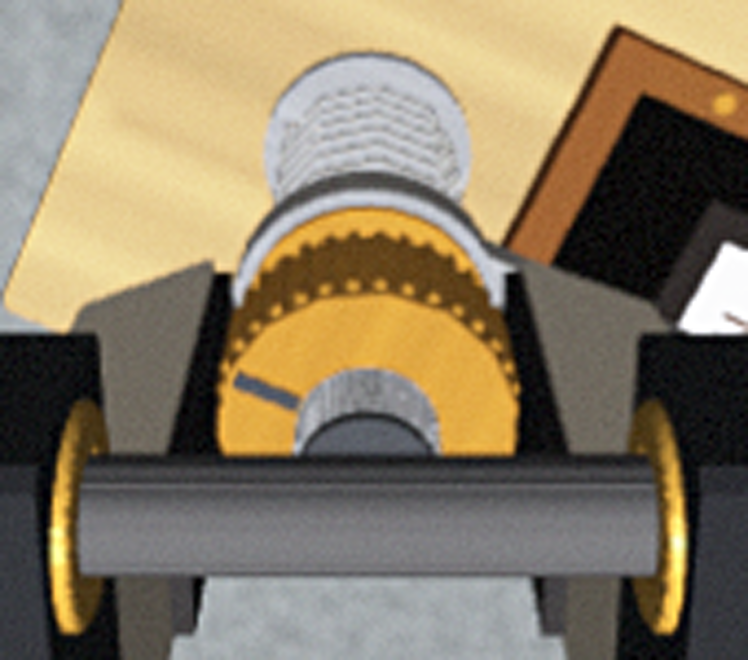

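Emit:
carry_out([
  [0,0,0,0,0,-0.05,1],
  [0,0,0,0,0,-0.15,1],
  [0,0,0,0,0,-0.29,1],
  [0,0,0,0,0,-0.43,1],
  [0,0,-0.0005,0,0,-0.57,1],
  [0,0,-0.0005,0,0,-0.71,1],
  [0,0,-0.0008,0,0,-0.86,1],
  [0,0,-0.0008,0,0,-1.0,1],
])

```text
time_s: 34.98
position: [0.4987, -0.113, 0.076]
orientation: [-3.141, -0.001, 1.261]
force: [-1.7, 2.7, 5.5]
gripper_width: 0.377
```

Emit:
carry_out([
  [0,0,0,0,0,-0.14,1],
  [0,0,0,0,0,-0.28,1],
  [0,0,0,0,0,-0.42,1],
  [0,0,0,0,0,-0.56,1],
  [0,0,-0.0005,0,0,-0.7,1],
  [0,0,-0.0005,0,0,-0.84,1],
  [0,0,-0.0008,0,0,-0.96,1],
  [0,0,-0.0008,0,0,-1.0,1],
])

```text
time_s: 35.65
position: [0.4979, -0.113, 0.0762]
orientation: [-3.141, -0.002, 2.046]
force: [-3.2, 1.8, 7.5]
gripper_width: 0.379
```

Emit:
carry_out([
  [0,0,0,0,0,0,1],
  [0,0,0,0,0,0,1],
  [0,0,0,0,0,0,1],
  [0,0,0,0,0,0,1],
  [0,0,0,0,0,0,1],
  [0,0,0,0,0,0,1],
  [0,0,0,0,0,0,1],
  [0,0,0,0,0,0,1],
])

```text
time_s: 36.32
position: [0.4979, -0.113, 0.0762]
orientation: [-3.141, -0.002, 2.041]
force: [-2.9, 1.7, 7.8]
gripper_width: 0.376
```

```bash
python3 -c "
from m import *
c=eyes.camera('wrist'); np.save('w22.npy',c,allow_pickle=True); crop(c,240,170,410,320,4.4,'pics/w22.png')
cv2.imwrite('pics/w22f.png',c['color'][:,:,::-1])
plan(498.8,-113.9,76.5,90);s=get_state();print(s['moment'],s['dq'])
t=eyes.camera('scene');crop(t,150,110,310,240,4.8,'pics/s22.png')"
```

```text
pos [ 497.9 -113.    76.2] rpy [-1.7995e+02 -1.0000e-01  1.1694e+02] t 36.37 grip 0.373 F [-3.1  1.4  6.3]
shift [-0.0039  0.0013 -0.0011] turn [-0.0017 -0.0019  0.5986] rows 0.030842389060189823
[0.37425888 0.71522364 0.07782904] [ 0.00056261  0.001431   -0.00162289 -0.00110998  0.00090569  0.00048339
 -0.00113294]
```

View pics/w22.png

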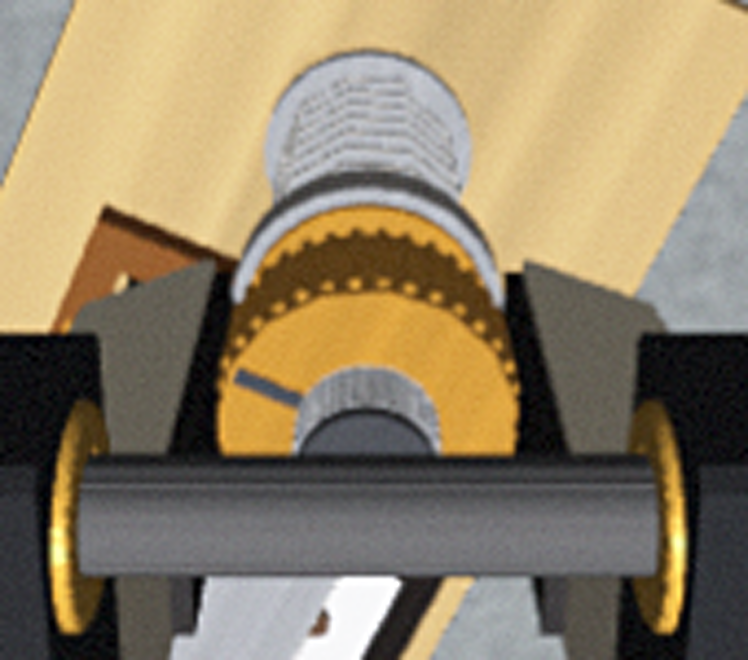

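View pics/w22f.png

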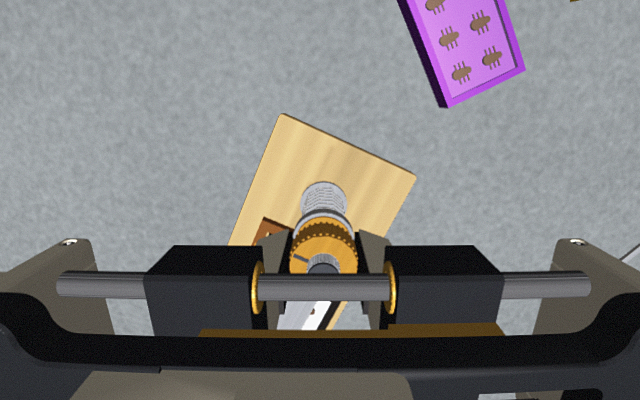

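View pics/s22.png

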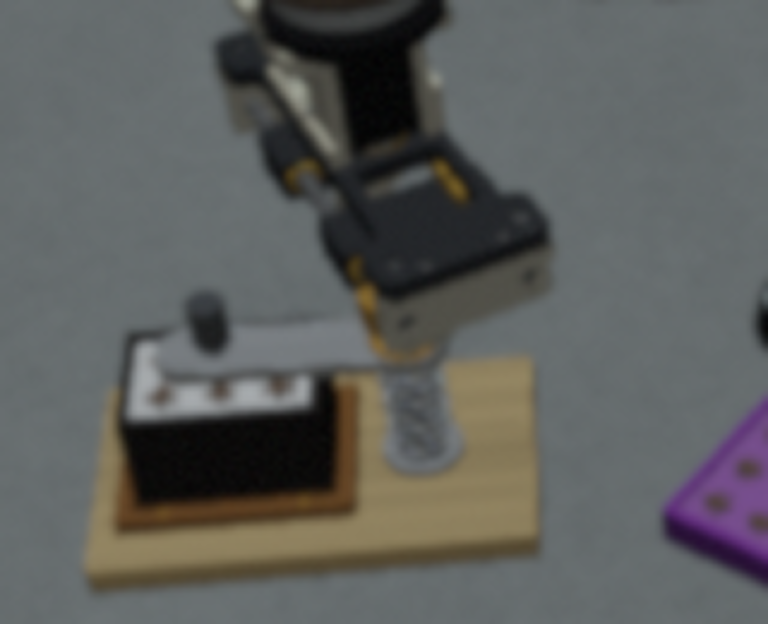

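```bash
python3 -c "
from h import *
print(bot.sign_off()); s=get_state(); print(s['time_s'],s['gripper_width'],s['position'])"
```

```text
the job is handed in; nothing more can be done
None
the job is handed in; nothing more can be done
```

I stacked box B and then box A on the cradle's box, swung the strap over the pile, and bottomed the nut. I then backed it off a quarter turn and handed in at about 36 s, still gripping it at 20 N. `sign_off` gave no verdict, so these are my own last checks.

- **Pile:** Before release, A's far edge lined up with the stack below, with no rim showing. Afterwards the wrist camera put A at (503.7, -197.2) mm, yaw 92.4°. B had been at (503.5, -197.3) mm, yaw 92.6°, and the cradle's box at about (503.2, -198.1) mm, yaw 92.5°. The last scene picture shows the pile level.
- **Strap:** It lies along the pile's middle line in both the wrist and scene pictures. I judged this by eye and did not compute its angle after the swing.
- **Nut:** At the bottom, the moment about the vertical rose from about 0.03 to 0.40 N m, and the nut's mark slipped relative to the jaws. Backing off turned the tool 90.2°, and the mark stayed put relative to the jaws. The joints were still at hand-in.

**What disagreed:**
- **Fingertips:** They sit about 21 mm behind the reported TCP, not 11 mm ahead. My first grasp of B closed above the box without touching it. I re-measured from the wrist picture and worked with that offset from then on.
- **Side load on the nut:** At the end the tool still read about 6–8 N upward and 3 N sideways on the nut, from a slight off-centre grip.
- **Cameras:** They differed by 1–3 mm on positions, so I made the final alignment from edges seen in the same wrist picture.

The bystanders and look-alikes were not touched, as far as the pictures show.

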